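# Snap the handpieces into their rack

## Task

Bring the handpiece rack into use: draw the transit pin out of the bore that locks its sliding bar, lay the pin in the open notch beside the bore, and slide the bar open. Then press every rotary handpiece lying on the bench into a spring clip station of its own, either way round, with its thick grip centred in the clips: push until it snaps past the jaws and down onto its seat, and stop pushing there. Finally slide the bar fully shut again so that its hooks lie over the handpieces, leaving the pin in the notch.

Things in the scene. Friction and masses are not known exactly. Their poses are not given: they have to be found in the camera images.
- rack: Grey rack screwed to the bench, base plate 285 x 128 x 14 mm, three clip stations in a row. Origin on the bench top under the middle station; x along the row of stations (75 mm pitch), y the direction in which a clipped handpiece lies, z up. Pin bore, notch and sliding bar are on its -y side. All rack coordinates below are in this frame, in mm.
- clip_1 (a point): First station, rack (-75, 0, 68): where the middle of a clipped handpiece's grip lies. Each station has two spring clips, 10 mm wide, at y = -26 and +26 (42 mm free between them for the fingers, down to the base plate at z = 14). A grip seated on the saddles has its axis at z = 68 (27 mm grip) or 67 (25 mm grip).
- clip_2 (a point): Middle station, rack (0, 0, 68), like clip_1. Each clip has two polished sprung jaws 17 mm apart at the throat, beads at z = 77, flared lips up to z = 89. A grip pushed straight down meets the jaws with its axis at about z = 90, needs a peak of about 10 to 20 N, and from z = 73 down the jaws draw it home by themselves; bearing down harder on a seated one (80 N) damages it.
- clip_3 (a point): Third station, rack (75, 0, 68), like clip_1 and clip_2.
- lock_bar (a joint): Sliding bar of the rack, m: 0 shut (hooks at height 85 to 91 mm over each station at rack y = -62, so nothing can be put in), 0.030 fully open. It slides open along rack -x, moves against about 1.5 N of friction and stays where it is left. The pin in its bore locks it.
- bar_tab (a point): Centre of the bar's black upright grip tab, 16 (along rack x) x 18 (along rack y) x 40 mm high, bottom at z = 46; at rack (140, -62, 66) with the bar shut, and 30 mm less in x when open. Pinch it from above across rack y, or push it along rack x.
- bore (a point): Mouth of the pin bore, rack (-37.5, -105, 32): a 13 mm level hole along rack y in a dark block; the pin comes out straight along rack -y.
- notch (a point): Middle of the notch in which the pin is parked, rack (37.5, -100, 32): an open-topped level channel along rack y, 14 mm wide between walls 44 mm high, 50 mm long (y = -125 to -75), floor at z = 27. The point lies at the height of the axis of a pin lying in it.
- pin_handle (a point): Centre of the flat black handle of the steel transit pin. The pin's y axis runs from the handle towards the shank's tip. Handle 14 wide x 40 long (along y) x 18 mm high; it starts with the shank in the bore and y along rack +y, its handle centre at rack (-37.5, -131, 32), free of the bench.
- pin_shank (a point): Middle of the pin's round shank, 10 mm in diameter, 50 mm long, 48 mm from pin_handle along the pin's y; an 18 mm collar 3 mm thick stands between handle and shank. The shank must come out 53 mm to clear the bore. Parked: this point at the notch point, handle hanging over the notch's -y end, level.
- hp_a_grip (a point): Middle of the cylindrical grip of a rotary handpiece (166 mm long, grip 27 mm in diameter and 80 mm long, 160 g), on its axis. Its y axis runs along the handpiece towards the thick tail end, which is 60 mm away; the thin nose points along -y, 106 mm away. A square 27 mm rubber collar, 7 mm long, 44 mm from the point on the nose side keeps it from rolling. Two or three handpieces are present.
- hp_b_grip (a point): As hp_a_grip, but a handpiece 170 mm long with a grip 25 mm in diameter and a 25 mm collar.
- hp_c_grip (a point): As hp_a_grip (27 mm grip).
- plate_rest: Fixed wooden plate rest between the handpieces and the rack, an obstacle to be carried over: 185 mm high, from -75 to +115 mm in x and -75 to +100 mm in y of its origin. The work lamp's shade hangs about 0.64 m above the bench, behind it (x 0.54 to 0.78, y -0.1 to 0.15).
Not all that is in view belongs to the job. Leave any brown look-alike of the part that bears hp_c_grip alone. Leave any pink look-alike of the part that bears hp_b_grip alone.

How it is judged:
On the way, in this order (a step that is already met when the one before it is completed fails the run):
1. the pin lies in the notch, let go (x of pin_shank in the frame of rack between 0.0325 and 0.0425 m and y of pin_shank in the frame of rack between -0.118 and -0.082 m and z of pin_shank in the frame of rack between 0.026 and 0.038 m and angle between the y axis of pin_shank and the y axis of rack, either way round below 0.2 rad and contact force between the fingers and pin below 0.5 N), for 0.2 s.
2. the bar is slid open (value of joint lock_bar above 0.024 m), for 0.2 s.
3. every handpiece sits snapped in a station ((horizontal distance between hp_a_grip and clip_1 below 0.02 m or horizontal distance between hp_a_grip and clip_2 below 0.02 m or horizontal distance between hp_a_grip and clip_3 below 0.02 m) and y of hp_a_grip in the frame of rack between -0.012 and 0.012 m and z of hp_a_grip in the frame of rack between 0.064 and 0.071 m and angle between the y axis of each of hp_a_grip, hp_b_grip, hp_c_grip and the y axis of rack, either way round below 0.1 rad and (horizontal distance between hp_b_grip and clip_1 below 0.02 m or horizontal distance between hp_b_grip and clip_2 below 0.02 m or horizontal distance between hp_b_grip and clip_3 below 0.02 m) and y of hp_b_grip in the frame of rack between -0.012 and 0.012 m and z of hp_b_grip in the frame of rack between 0.064 and 0.071 m and (horizontal distance between hp_c_grip and clip_1 below 0.02 m or horizontal distance between hp_c_grip and clip_2 below 0.02 m or horizontal distance between hp_c_grip and clip_3 below 0.02 m) and y of hp_c_grip in the frame of rack between -0.012 and 0.012 m and z of hp_c_grip in the frame of rack between 0.064 and 0.071 m), for 0.3 s.
At the end, for the whole second after the job is handed in: Bar shut to 5 mm; each handpiece present at rest in a station of its own, grip centred to 12 mm along its length, axis 64 to 71 mm above the bench and within 0.1 rad of rack y; the pin lies in the notch (5 mm across, 18 mm along, 6 mm in height, 0.2 rad) (all of step 3 and x of pin_shank in the frame of rack between 0.0325 and 0.0425 m and y of pin_shank in the frame of rack between -0.118 and -0.082 m and z of pin_shank in the frame of rack between 0.026 and 0.038 m and angle between the y axis of pin_shank and the y axis of rack, either way round below 0.2 rad and value of joint lock_bar below 0.005 m and linear speed of each of hp_a, hp_b, hp_c below 0.02 m/s); the robot touches nothing.
It fails at once if a handpiece is pressed against the rack with more than 80 N ((contact force between hp_a and rack above 80 N and contact force between the fingers and hp_a above 5 N) or (contact force between hp_b and rack above 80 N and contact force between the fingers and hp_b above 5 N) or (contact force between hp_c and rack above 80 N and contact force between the fingers and hp_c above 5 N)).
Of hp_a, hp_b, hp_c only 2 to 3 are there at a start; the rules pass over those that are not, and their reading is None.
At some moment in a run one of hp_a, hp_b, hp_c may be knocked a few centimetres aside while the robot is not near it.
Once in a run the grip may slacken for a moment while it holds something.
It also fails if it takes over 210 s, if anything falls off the work surface, if the arm or the gripper's body presses on something with over 40 N, if the wrist force passes 120 N, or if a joint passes its speed limit or range.

## Robot

A 6-joint arm with a two-finger parallel gripper is mounted at the origin on a cart in front of the work surface, level with it; the furniture and walls round the work are solid. World frame = base frame: x ahead of the robot, y to its left, z up, the work surface at z = 0. Lengths are in m, angles in rad, forces in N, time in s.
With the tool pointing down it reaches from about 0.3 to 0.875 m from the base axis. Payload 6.4 kg.
Tool frame: the origin (TCP) lies on the centre line of the jaws, within the pads' length; the fingertips stand 14 mm ahead of it and the grasp point (between the pads) lies 5 mm behind it; z points along the fingers, y is the direction in which the jaws open and shut (so a half turn about z gives the same grasp; the last joint's range is limited). The gripper opens to 85 mm and grips with 20 to 120 N. Pads are 22 mm wide; open, the fingers measure 114 mm over their backs; the gripper's body (76 mm by 85 mm) begins 54 mm behind the grasp point. The pads swing forward as they close: fully open they stand 13 mm farther back than shut.
Start: joints at [0.975, 0.181, 1.607, -0, 1.354, -0.206], TCP at [0.218, 0.532, 0.245] pointing down, gripper open.
Joint ranges: [-2.99, 2.99], [-0.89, 2.07], [0.3, 2.58], [-1.14, 4.28], [0, 2.63], [-3.12, 3.12]. Speed limits (rad/s): [2.57, 2.57, 3.01, 3.14, 3.14, 3.14].

## Interface

Orientations are given as a unit quaternion [w, x, y, z].
In Python, from bench import * gives the robot as it stands.
- The arm moves only by the tool servo_tool, never from a script. Its argument "plan" is a list that holds one entry, the list of rows, each a list of 5 numbers: the shift along the world's x, y, z in m, then the turn about the world's z in rad, then the gripper command: -1 is shut, 1 is fully open, values between are in proportion. In form: [[[tx, ty, tz, roll, claw], ...]]. A call has 1 to 8 rows; each row shifts and turns the commanded pose from where the row before left it; what a row does not reach is not made up. A row lasts 1/10 s, in which the tool goes at most 50 mm and 8.59 degrees, less where a joint would pass 70% of its speed; a pose out of reach is approached as far as the arm can. A call with a gripper value outside its range is refused whole. The fingers move at their own pace and stop on an object; the grip force is fixed at half the most. Time passes only in rows, so rows that do not move let the fingers close. It gives the time, the measured TCP pose, the force and the opening at its end, in the units of the state.
- get_obs(): the state, without advancing time (a new reading comes with each control period).
- camera(name): name is "scene" or "top" or "wrist"; returns a dict with "img" (400x640x3 uint8, blue, green, red), "camera_matrix" (3x3 intrinsics, pixels), "k1" (the pictures are not rectified: a ray, as slopes to the right and down, at radius r is drawn at 1 + k1 r^2 times it, then the intrinsics apply), "rvec" (rotation vector, rad) and "tvec" (3), from world to camera coordinates, as OpenCV has them. Camera axes: x right, y down, z forward; pixel columns grow to the right and rows downward; lengths in m; the calibration is good to about 2 mm. A picture is of the moment at which its call begins. There is no depth.
- hand_in(): hands the job in, once; it reports no verdict.
Trained networks look in a picture, given as the dict that the camera call returned (one of the last four; its "shot" number tells which), for a name from the list of things; names that differ only in an ending like _2 or _b are one class to them, and where a whole thing is asked for, a point or a joint stands for the part that bears it (a point fixed in the world has none). Each returns a list of dicts, best first, with "conf" (0 to 1); they miss things now and then, are a little off and sometimes report something else, mostly with a low value. They report only what shows in the picture. A call takes as long as a camera call. They do not tell look-alikes from the thing itself.
- trace(picture, thing): "mask" (400x640 bool, what is visible of it) and "rect" ([left, top, right, bottom] as shares, 0 to 1, of the picture: columns of its width, rows of its height, round what is visible of it).
- pinpoint(picture, thing): "centre" ([row, column] as shares, 0 to 1, of the picture: columns of its width, rows of its height: a listed point, or the origin of a listed thing).
The state is a dict: "time_s": time; "q": joint angles; "dq": joint speeds; "joint_efforts": joint torques, N m; "eef_pos": TCP position; "eef_rot": TCP orientation; "wrist_force": force on the tool from outside, world axes, zero at the start; "torque": the same for the moment, N m; "opening": opening from 0.0 (shut) to 1.0 (fully open).
Only numpy, scipy, OpenCV 4.12 (cv2) and the standard library are available. Lean on these libraries where they do the work, as an engineer would, in place of code of your own. Each camera call takes 0.05 s, during which the arm holds its last target.

## Working session

There is one attempt and no reset: what is moved stays moved. The work goes in short steps, Python scripts to look and compute and a tool call to move; the robot and the scene stay as the last step left them, time stands still between calls to the robot, and variables do not carry over. Pictures are saved under pics/ and viewed, and the job is handed in when it is done.

Besides the shell and the picture viewer there is one more tool, called after ">>>" in YAML: its name, and indented under it one key for each argument. servo_tool: Moves the arm, as the interface text tells. Its arguments: {"type":"object","properties":{"plan":{"type":"array"}},"required":["plan"]}

```bash
ls -la; mkdir -p pics
python3 - <<'E'
from bench import *
import cv2
o=get_obs(); print(o)
for n in ["scene","top","wrist"]:
    c=camera(n); cv2.imwrite(f"pics/a_{n}.png",c["img"]); print(n,c["camera_matrix"],c["k1"],c["rvec"],c["tvec"],c["shot"])
E
```

```text
total 12
drwxr-xr-x  3 agent agent 4096 Dec  7 06:01 .
drwxr-xr-x 23 root  root  4096 Dec  7 06:01 ..
drwxr-xr-x  2 agent agent 4096 Dec  7 06:01 pics
{'time_s': 0.0, 'q': array([ 9.74687313e-01,  1.81528401e-01,  1.60799957e+00,  1.90170614e-05,
        1.35374349e+00, -2.06285114e-01]), 'dq': array([-0.00024562, -0.00034535,  0.00145798,  0.00292296, -0.00063281,
        0.00195789]), 'joint_efforts': array([-2.31245713e-04, -4.44876409e+01, -3.51327682e+01, -3.36945359e-04,
        9.21453786e-03,  2.39283942e-06]), 'eef_pos': array([0.21819526, 0.53144591, 0.24439529]), 'eef_rot': array([-3.36351432e-04,  1.93682101e-01,  9.81063983e-01, -7.69125728e-04]), 'wrist_force': array([-0.08571976, -0.22479253,  0.57784418]), 'torque': array([ 0.00566473, -0.01515568,  0.02850213]), 'opening': 0.9995170001461982}
scene [[496.96522874   0.         322.85942345]
 [  0.         496.96522874 199.41248733]
 [  0.           0.           1.        ]] -0.0435144644576714 [ 2.1375592  -1.22967829  0.47409949] [-0.2264625   0.41377037  1.22446826] 1
top [[379.28398465   0.         316.43794159]
 [  0.         379.28398465 200.46969206]
 [  0.           0.           1.        ]] -0.019516681057419653 [ 2.13122457 -2.120037    0.18558167] [0.06043903 0.54135374 1.09794071] 2
wrist [[314.24965384   0.         313.98401595]
 [  0.         314.24965384 197.06919424]
 [  0.           0.           1.        ]] -0.008661158104921211 [-2.39698799 -1.60825945 -0.23648421] [-0.57482713 -0.0376098   0.37956179] 3
```

View pics/a_scene.png

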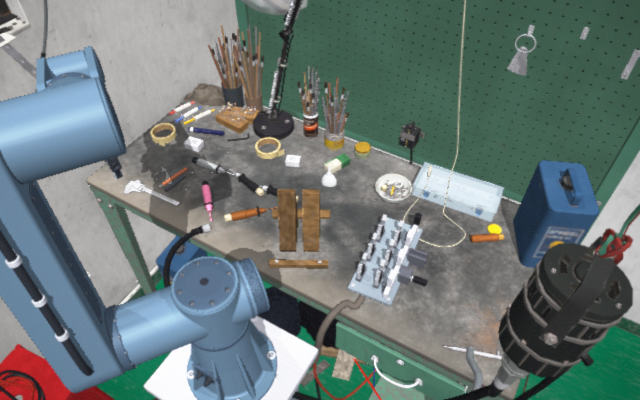

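View pics/a_top.png

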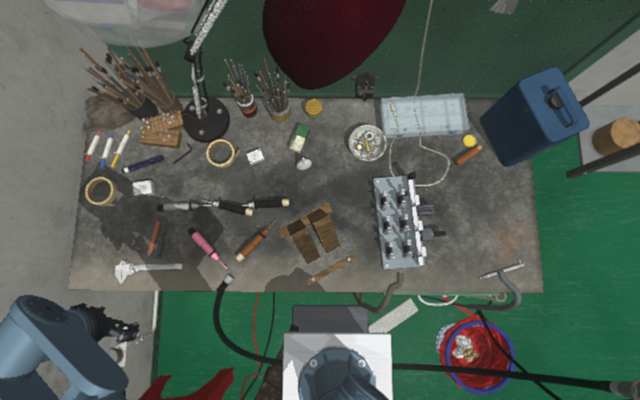

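View pics/a_wrist.png

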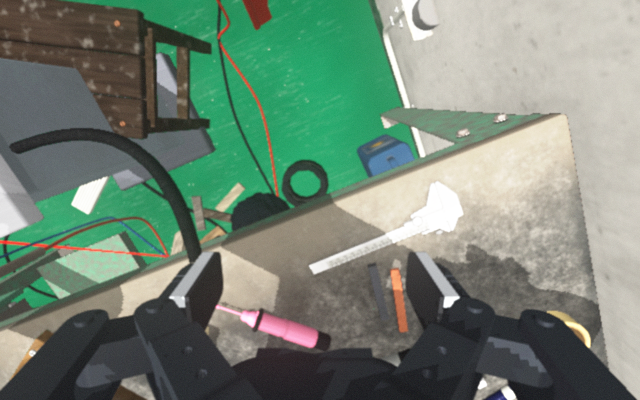

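```bash
cat > h.py <<'E'
from bench import *
import cv2, numpy as np
def cam(n):
    return camera(n)
def save(c,name,crop=None,s=1):
    im=c["img"]
    if crop: l,t,r,b=crop; im=im[t:b,l:r]
    im=cv2.resize(im,None,fx=s,fy=s,interpolation=cv2.INTER_CUBIC); cv2.imwrite(f"pics/{name}.png",im)
def ray(c,u,v):
    K=c["camera_matrix"]; xd=(u-K[0,2])/K[0,0]; yd=(v-K[1,2])/K[1,1]
    p=cv2.undistortPoints(np.array([[[u,v]]],float),K,np.array([c["k1"],0,0,0,0.]))[0,0]
    R,_=cv2.Rodrigues(np.array(c["rvec"],float)); t=np.array(c["tvec"],float).reshape(3)
    return -R.T@t, R.T@np.array([p[0],p[1],1.])
def onz(c,u,v,z):
    o,d=ray(c,u,v); return o+d*(z-o[2])/d[2]
def proj(c,P):
    return cv2.projectPoints(np.array(P,float).reshape(-1,1,3),np.array(c["rvec"],float),np.array(c["tvec"],float),c["camera_matrix"],np.array([c["k1"],0,0,0,0.]))[0].reshape(-1,2)
def pp(c,thing):
    return [(round(d["conf"],2),d["centre"][1]*640,d["centre"][0]*400) for d in pinpoint(c,thing)]
def tri(obs):
    # obs: list of (c,u,v)
    A=np.zeros((3,3));b=np.zeros(3)
    for c,u,v in obs:
        o,d=ray(c,u,v); d/=np.linalg.norm(d); M=np.eye(3)-np.outer(d,d); A+=M;b+=M@o
    return np.linalg.solve(A,b)
E
python3 - <<'E'
from h import *
T=cam("top"); S=cam("scene")
save(T,"b1",(60,150,320,300),3); save(T,"b2",(340,160,460,290),5); save(S,"b3",(110,120,360,290),3); save(S,"b4",(330,190,530,310),4)
Z={"clip_1":.068,"clip_2":.068,"clip_3":.068,"bar_tab":.066,"bore":.032,"notch":.032,"pin_handle":.032,"pin_shank":.032,"hp_a_grip":.0135,"hp_b_grip":.0125,"hp_c_grip":.0135,"plate_rest":0,"rack":0}
for k,z in Z.items():
    for c in (T,S):
        print(k,"TS"[c is S],[(cf,round(u),round(v),onz(c,u,v,z)[:2].round(3)) for cf,u,v in pp(c,k)])
E
```

```text
clip_1 T [(0.88, 401, 247, array([ 0.402, -0.182])), (0.87, 395, 201, array([ 0.537, -0.17 ])), (0.58, 395, 225, array([ 0.467, -0.169]))]
clip_1 S [(0.9, 383, 246, array([ 0.474, -0.18 ])), (0.82, 370, 264, array([ 0.402, -0.175]))]
clip_2 T [(0.88, 401, 247, array([ 0.402, -0.182])), (0.87, 395, 201, array([ 0.537, -0.17 ])), (0.58, 395, 225, array([ 0.467, -0.169]))]
clip_2 S [(0.9, 383, 246, array([ 0.474, -0.18 ])), (0.82, 370, 264, array([ 0.402, -0.175]))]
clip_3 T [(0.88, 401, 247, array([ 0.402, -0.182])), (0.87, 395, 201, array([ 0.537, -0.17 ])), (0.58, 395, 225, array([ 0.467, -0.169]))]
clip_3 S [(0.9, 383, 246, array([ 0.474, -0.18 ])), (0.82, 370, 264, array([ 0.402, -0.175]))]
bar_tab T [(0.8, 406, 175, array([ 0.619, -0.207]))]
bar_tab S [(0.76, 415, 218, array([ 0.618, -0.216]))]
bore T [(0.81, 431, 230, array([ 0.456, -0.284])), (0.57, 407, 174, array([ 0.629, -0.218]))]
bore S [(0.85, 409, 277, array([ 0.441, -0.28 ]))]
notch T [(0.76, 426, 209, array([ 0.52 , -0.273]))]
notch S [(0.75, 418, 256, array([ 0.52 , -0.271]))]
pin_handle T []
pin_handle S []
pin_shank T [(0.52, 423, 236, array([ 0.438, -0.26 ]))]
pin_shank S [(0.55, 404, 275, array([ 0.441, -0.266]))]
hp_a_grip T [(0.77, 231, 208, array([0.523, 0.328]))]
hp_a_grip S [(0.78, 251, 181, array([0.537, 0.323])), (0.66, 417, 255, array([ 0.534, -0.267]))]
hp_b_grip T [(0.84, 205, 242, array([0.415, 0.406])), (0.74, 175, 205, array([0.532, 0.505]))]
hp_b_grip S [(0.66, 206, 165, array([0.521, 0.5  ])), (0.61, 207, 193, array([0.422, 0.417]))]
hp_c_grip T [(0.71, 249, 241, array([0.42 , 0.269])), (0.67, 269, 203, array([0.539, 0.212]))]
hp_c_grip S [(0.84, 245, 212, array([0.416, 0.259])), (0.42, 279, 195, array([0.532, 0.209]))]
plate_rest T []
plate_rest S []
rack T [(0.79, 390, 225, array([ 0.474, -0.167])), (0.42, 425, 210, array([ 0.522, -0.276])), (0.37, 233, 209, array([0.521, 0.326]))]
rack S [(0.77, 379, 261, array([ 0.469, -0.177]))]
```

View pics/b1.png

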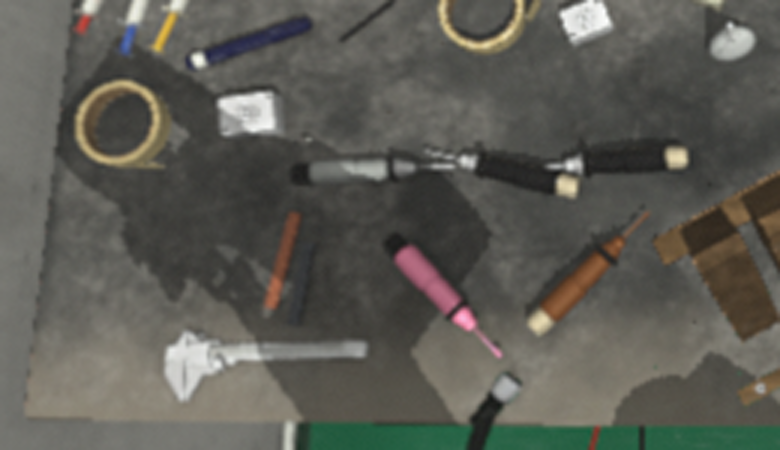

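View pics/b2.png

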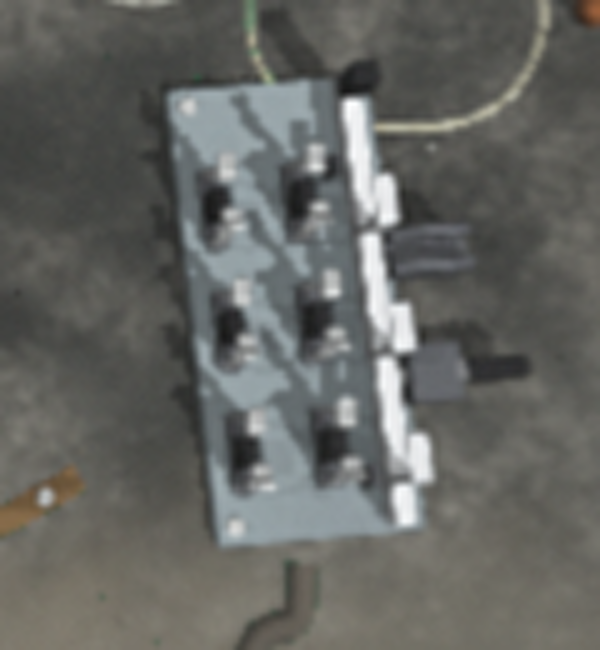

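View pics/b3.png

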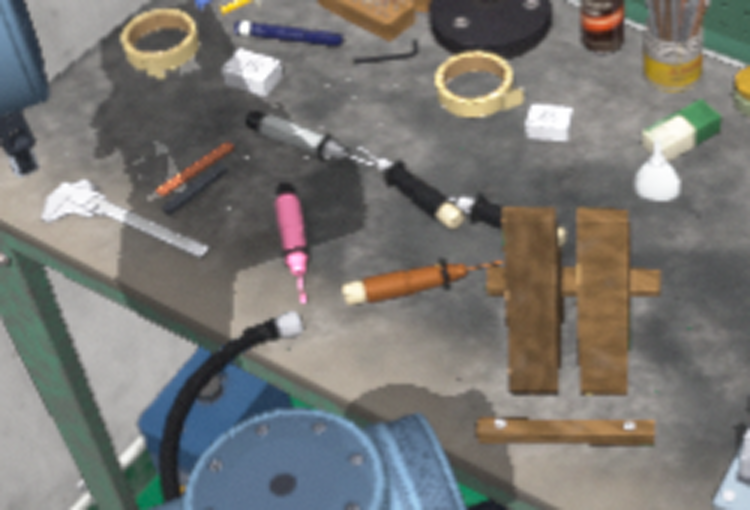

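View pics/b4.png

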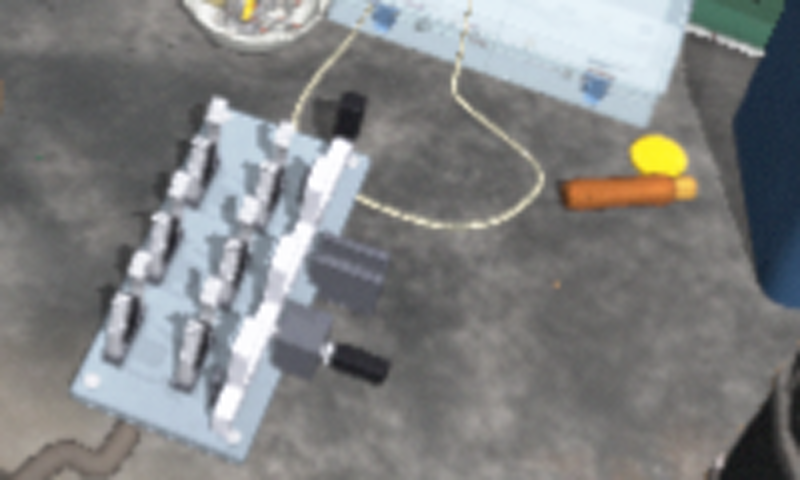

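```bash
cat > fit.py <<'E'
from h import *
from scipy.optimize import least_squares
def R2(p,X):
    X=np.atleast_2d(np.array(X,float)); c,s=np.cos(p[2]),np.sin(p[2])
    return np.c_[p[0]+c*X[:,0]-s*X[:,1],p[1]+s*X[:,0]+c*X[:,1],X[:,2]]
RK={"clip_1":(-.075,0,.068),"clip_2":(0,0,.068),"clip_3":(.075,0,.068),"bar_tab":(.140,-.062,.066),"bore":(-.0375,-.105,.032),"notch":(.0375,-.1,.032),"rack":(0,0,0)}
def fit(obs,p0):
    # obs list (c,u,v,X)
    def f(p): return np.concatenate([proj(c,R2(p,X))[0]-(u,v) for c,u,v,X in obs])
    r=least_squares(f,p0,loss="soft_l1",f_scale=1.5)
    return r.x,f(r.x).reshape(-1,2)
def autoobs(c,p0,names=RK,tol=25):
    out=[]
    for k in names:
        q=proj(c,R2(p0,RK[k]))[0]
        best=[(np.hypot(u-q[0],v-q[1]),u,v) for cf,u,v in pp(c,k) if cf>.5]
        if best:
            b=min(best)
            if b[0]<tol: out.append((c,b[1],b[2],RK[k],k))
    return out
E
python3 - <<'E'
from fit import *
T=cam("top"); S=cam("scene"); p0=[.47,-.17,.12]
ob=[o for c in (T,S) for o in autoobs(c,p0,tol=12)]
names=[o[4] for o in ob]; ob=[o[:4] for o in ob]
co=[((373.4,178),(.1425,.064,.014)),((383.6,269),(-.1425,.064,.014)),((424.4,265),(-.1425,-.064,.014))]
for (u,v),X in co: ob.append((T,u,v,X)); names.append("corner")
p,r=fit(ob,p0); print(p.round(4))
for n,e in zip(names,r): print(n,e.round(1))
p2,r=fit(ob[-3:],p0); print(p2.round(4),r)
for nm,c in(("T",T),("S",S)):
    im=c["img"].copy(); im=cv2.resize(im,None,fx=4,fy=4,interpolation=cv2.INTER_CUBIC)
    def ln(P):
        q=proj(c,R2(p,P))*4+1.5; cv2.polylines(im,[q.astype(int).reshape(-1,1,2)],True,(0,0,255),1)
    ln([(.1425,.064,.014),(-.1425,.064,.014),(-.1425,-.064,.014),(.1425,-.064,.014)])
    ln([(.03,-.075,.044),(.03,-.125,.044),(.045,-.125,.044),(.045,-.075,.044)])
    ln([(-.0445,-.111,.041),(-.0445,-.151,.041),(-.0305,-.151,.041),(-.0305,-.111,.041)])
    ln([(.132,-.071,.086),(.148,-.071,.086),(.148,-.053,.086),(.132,-.053,.086)])
    cv2.imwrite(f"pics/f_{nm}.png",im[660:1160,1430:1900] if nm=="T" else im[780:1240,1350:1850])
E
```

```text
[ 0.474  -0.1745  0.1209]
clip_1 [1.9 1.2]
clip_2 [-0.6 -1.3]
clip_3 [-1.2  0.2]
bar_tab [ 3.1 -2.7]
bore [-0.3  0.2]
notch [ 1.9 -2.7]
rack [-0.8 -0.7]
clip_1 [1.3 2.3]
clip_2 [-1.4 -0.1]
clip_3 [-1.3 -1.4]
bar_tab [2.3 0.3]
bore [4.7 2.2]
notch [-0.  -0.6]
rack [ 2.7 -3.9]
corner [-6.8  3.8]
corner [-4.   4.5]
corner [-2.9  3.4]
[ 0.4855 -0.1906  0.0864] [[-0.31094686 -0.57132929]
 [-0.43044311  0.01733835]
 [ 0.80419362  0.48412732]]
```

View pics/f_T.png

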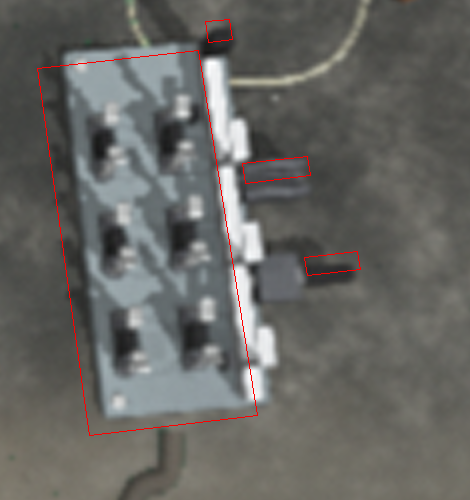

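View pics/f_S.png

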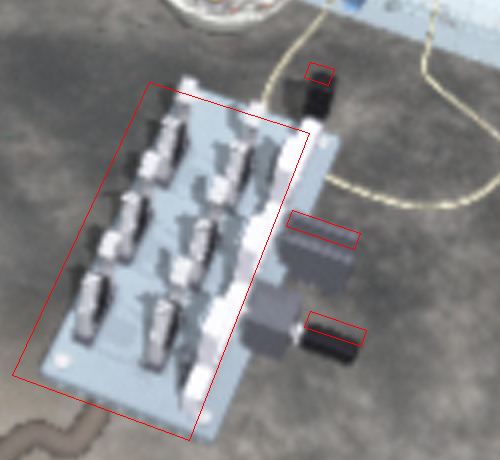

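```bash
cat > fit2.py <<'E'
from fit import *
T=cam("top"); S=cam("scene"); p0=[.4855,-.19,.086]
ob=[(T,u,v,X) for (u,v),X in [((373.4,178),(.1425,.064,.014)),((383.6,269),(-.1425,.064,.014)),((424.4,265),(-.1425,-.064,.014))]]
ob+=[(S,u,v,X) for (u,v),X in [((348,288.7),(-.1425,.064,.014)),((390.7,304.5),(-.1425,-.064,.014)),((422.5,229),(.1425,-.064,.014))]]
p,r=fit(ob,p0); print(p.round(4)); print(r.round(1))
for nm,c in(("T",T),("S",S)):
    im=c["img"].copy(); im=cv2.resize(im,None,fx=4,fy=4,interpolation=cv2.INTER_CUBIC)
    def ln(P):
        q=proj(c,R2(p,P))*4+1.5; cv2.polylines(im,[q.astype(int).reshape(-1,1,2)],True,(0,0,255),1)
    ln([(.1425,.064,.014),(-.1425,.064,.014),(-.1425,-.064,.014),(.1425,-.064,.014)])
    ln([(.03,-.075,.044),(.03,-.125,.044),(.045,-.125,.044),(.045,-.075,.044)])
    ln([(-.0445,-.111,.041),(-.0445,-.151,.041),(-.0305,-.151,.041),(-.0305,-.111,.041)])
    ln([(.132,-.071,.086),(.148,-.071,.086),(.148,-.053,.086),(.132,-.053,.086)])
    cv2.imwrite(f"pics/g_{nm}.png",im[660:1160,1430:1900] if nm=="T" else im[780:1240,1350:1850])
E
python3 fit2.py
```

```text
[ 0.485  -0.1923  0.0938]
[[-0.1 -0.2]
 [ 0.5  0.3]
 [ 1.7  0.5]
 [-1.3 -1.5]
 [ 0.1 -0.1]
 [-0.  -0.2]]
```

View pics/g_T.png

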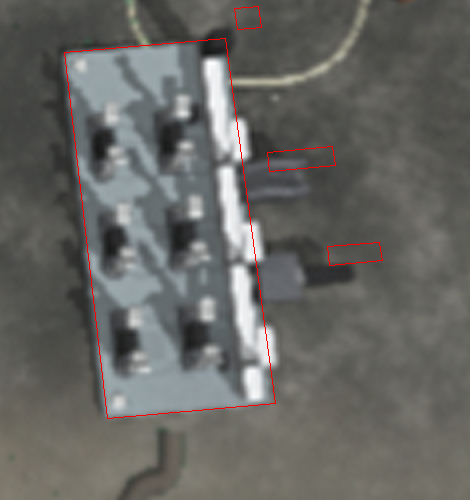

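View pics/g_S.png

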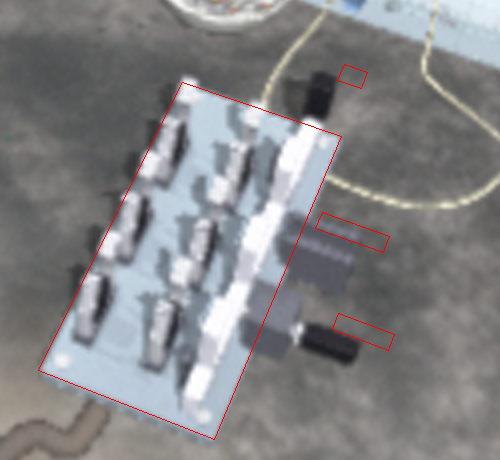

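Run:
```python
from fit import *
T=cam("top"); S=cam("scene"); W=cam("wrist")
q=[(T,439.7,232.7,(-.0375,-.131,.041)),(S,420.2,280,(-.0375,-.131,.041)),(T,434.7,209.2,(.0375,-.125,.044)),(T,411.2,175,(.14,-.062,.086)),(S,418,214.5,(.14,-.062,.086))]
p,r=fit(q,[.46,-.18,.09]); print(p.round(4)); print(r.round(1))
print("handle",R2(p,(-.0375,-.131,.032)), tri([(T,439.7,232.7),(S,420.2,280)]),"tab",R2(p,(.14,-.062,.086)),tri([(T,411.2,175),(S,418,214.5)]))
R,_=cv2.Rodrigues(np.array(W["rvec"])); C=-R.T@np.array(W["tvec"]); o=get_obs()
from scipy.spatial.transform import Rotation as Ro
w=o["eef_rot"]; Rt=Ro.from_quat([w[1],w[2],w[3],w[0]]).as_matrix()
print("cam in tool",Rt.T@(C-o["eef_pos"]),"axis",Rt.T@R.T)
```

```text
[ 0.4673 -0.1745  0.1097]
[[ 0.6  0.5]
 [-0.4 -1. ]
 [-0.  -0.5]
 [ 1.3 -0.3]
 [-1.4  0.4]]
handle [[ 0.44434864 -0.30879653  0.032     ]] [ 0.44688199 -0.30973643  0.03332582] tab [[ 0.61323    -0.22078327  0.086     ]] [ 0.61521152 -0.22060023  0.08398047]
cam in tool [ 0.07454709  0.0007209  -0.12862476] axis [[ 6.84966965e-04 -9.56822572e-01 -2.90671801e-01]
 [ 9.99999752e-01  7.03368617e-04  4.11729856e-05]
 [ 1.65054180e-04 -2.90671757e-01  9.56822817e-01]]
```

>>> servo_tool:
  plan:
    - [[0,0,0.05,0,1],[0.03,-0.02,0.04,0,1],[0.03,-0.04,0.02,0,1],[0.025,-0.043,0,-0.1,1],[0.02,-0.045,0,-0.14,1],[0.02,-0.045,0,-0.14,1],[0.015,-0.045,0,-0.14,1],[0.015,-0.045,0,-0.14,1]]

```text
time_s: 3.4
eef_pos: [0.3695, 0.2514, 0.3512]
eef_rot: [0.0, 0.504, 0.864, 0.0]
wrist_force: [-0.3, -0.7, -0.4]
opening: 0.999
```

>>> servo_tool:
  plan:
    - [[0.01,-0.045,0,-0.14,1],[0.01,-0.048,0,-0.14,1],[0.01,-0.048,0,-0.125,1],[0.01,-0.048,0,0,1],[0.01,-0.048,0,0,1],[0.01,-0.048,0,0,1],[0.01,-0.048,-0.03,0,1],[0.01,-0.048,-0.03,0,1]]

```text
time_s: 4.2
eef_pos: [0.4471, -0.1178, 0.2992]
eef_rot: [0.002, 0.665, 0.747, 0.0]
wrist_force: [1.0, 0.0, 0.2]
opening: 0.996
```

>>> servo_tool:
  plan:
    - [[0,-0.04,-0.02,0,1],[0,-0.03,0,0,1],[0,0,0,0,1]]

```text
time_s: 4.5
eef_pos: [0.446, -0.1885, 0.2779]
eef_rot: [-0.001, 0.667, 0.745, -0.001]
wrist_force: [-0.2, 0.5, 0.7]
opening: 1.0
```

Run:
```python
from h import *
W=cam("wrist"); save(W,"w1")
print(get_obs()["eef_pos"],get_obs()["eef_rot"])
```

```text
[ 0.44626987 -0.18676152  0.27840469] [-4.86046145e-04  6.66144573e-01  7.45822480e-01 -7.68858492e-06]
```

View pics/w1.png

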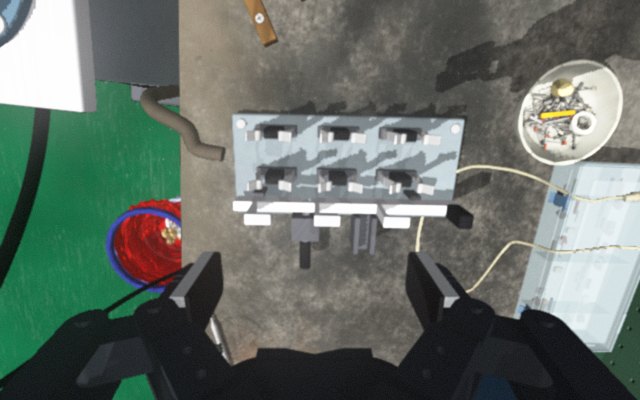

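Run:
```python
from fit import *
W=cam("wrist"); save(W,"w2",(225,100,485,285),3)
p=[.4673,-.1745,.1097]
im=cv2.resize(W["img"],None,fx=3,fy=3,interpolation=cv2.INTER_CUBIC)
def ln(P,col=(0,0,255)):
    q=proj(W,R2(p,P))*3+1; cv2.polylines(im,[q.astype(int).reshape(-1,1,2)],True,col,1)
ln([(.03,-.075,.044),(.03,-.125,.044),(.045,-.125,.044),(.045,-.075,.044)])
ln([(-.0445,-.111,.041),(-.0445,-.151,.041),(-.0305,-.151,.041),(-.0305,-.111,.041)])
ln([(.132,-.071,.086),(.148,-.071,.086),(.148,-.053,.086),(.132,-.053,.086)])
for x in(-.075,0,.075):
  for y in (-.026,.026): ln([(x-.0085,y-.005,.077),(x-.0085,y+.005,.077),(x+.0085,y+.005,.077),(x+.0085,y-.005,.077)],(0,255,0))
cv2.imwrite("pics/w3.png",im[300:855,675:1455])
```

```text
(no output)
```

View pics/w3.png

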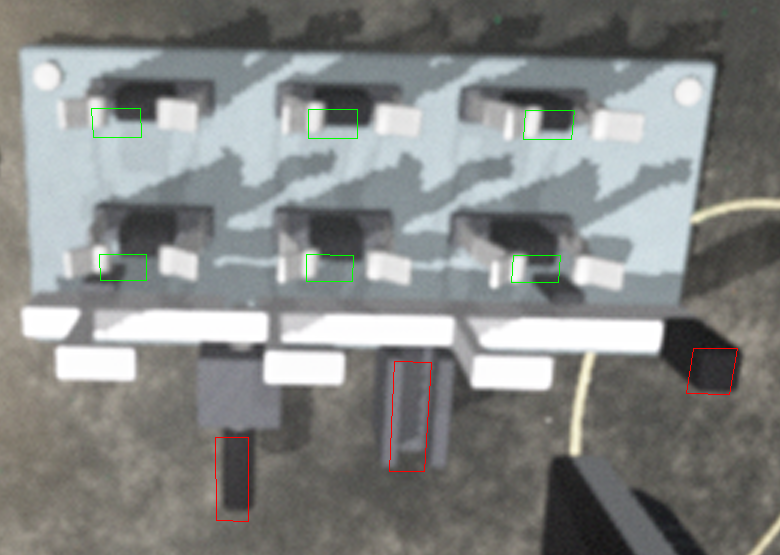

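View pics/w2.png

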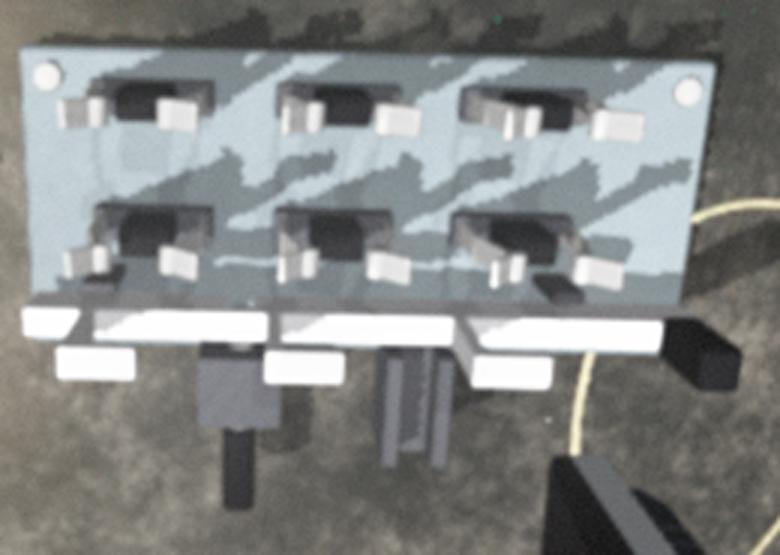

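Run:
```python
from fit import *
W=cam("wrist")
f=[((238,507),(-.0375,-.151,.041)),((416,466),(.0375,-.125,.044)),((715,368),(.14,-.062,.086)),
((133,262),(-.075,-.026,.085)),((131,113),(-.075,.026,.085)),((350,118),(0,.026,.085)),((341,266),(0,-.026,.085)),((567,124),(.075,.026,.085)),((549,270),(.075,-.026,.085))]
ob=[(W,(x-1)/3+225,(y-1)/3+100,X) for (x,y),X in f]
p,r=fit(ob,[.4673,-.1745,.1097]); print(p.round(4)); print(r.round(1).tolist())
T=cam("top");S=cam("scene")
q=[(T,439.7,232.7,(-.0375,-.131,.041)),(S,420.2,280,(-.0375,-.131,.041)),(T,434.7,209.2,(.0375,-.125,.044)),(T,411.2,175,(.14,-.062,.086)),(S,418,214.5,(.14,-.062,.086))]
p,r=fit(ob+q,[.4673,-.1745,.1097]); print(p.round(4)); print(r.round(1).tolist())
print(get_obs()["eef_pos"],get_obs()["eef_rot"])
im=cv2.resize(W["img"],None,fx=3,fy=3,interpolation=cv2.INTER_CUBIC)
def ln(P,col=(0,0,255)):
    q=proj(W,R2(p,P))*3+1; cv2.polylines(im,[q.astype(int).reshape(-1,1,2)],True,col,1)
ln([(.0305,-.075,.044),(.0305,-.125,.044),(.0445,-.125,.044),(.0445,-.075,.044)])
ln([(-.0445,-.111,.041),(-.0445,-.151,.041),(-.0305,-.151,.041),(-.0305,-.111,.041)])
ln([(.132,-.071,.086),(.148,-.071,.086),(.148,-.053,.086),(.132,-.053,.086)])
for x in(-.075,0,.075):
  for y in (-.026,.026): ln([(x-.0085,y-.005,.077),(x-.0085,y+.005,.077),(x+.0085,y+.005,.077),(x+.0085,y-.005,.077)],(0,255,0))
cv2.imwrite("pics/w4.png",im[300:855,675:1455])
for n,X in dict(handle=(-.0375,-.131,.032),notchhandle=(.0375,-.148,.032),tab=RK["bar_tab"]).items(): print(n,R2(p,X).round(4))
```

```text
[ 0.4716 -0.1699  0.0943]
[[-0.5, 2.0], [-1.1, -0.0], [1.7, 0.4], [-0.9, -0.2], [-1.3, -0.0], [-0.4, -0.1], [0.4, -0.1], [0.9, -0.5], [1.4, 0.0]]
[ 0.4714 -0.1701  0.0929]
[[-0.8, 2.1], [-1.4, 0.1], [1.5, 0.7], [-1.0, -0.1], [-1.4, 0.1], [-0.5, 0.0], [0.2, 0.1], [0.8, -0.3], [1.2, 0.3], [-1.0, -0.1], [-1.7, -2.2], [-1.2, -1.2], [0.6, -1.4], [-1.5, -0.6]]
[ 0.44681014 -0.18436678  0.27924769] [3.24528579e-04 6.64452408e-01 7.47330494e-01 1.55970303e-04]
handle [[ 0.4462 -0.304   0.032 ]]
notchhandle [[ 0.5225 -0.3139  0.032 ]]
tab [[ 0.6166 -0.2188  0.066 ]]
```

View pics/w4.png

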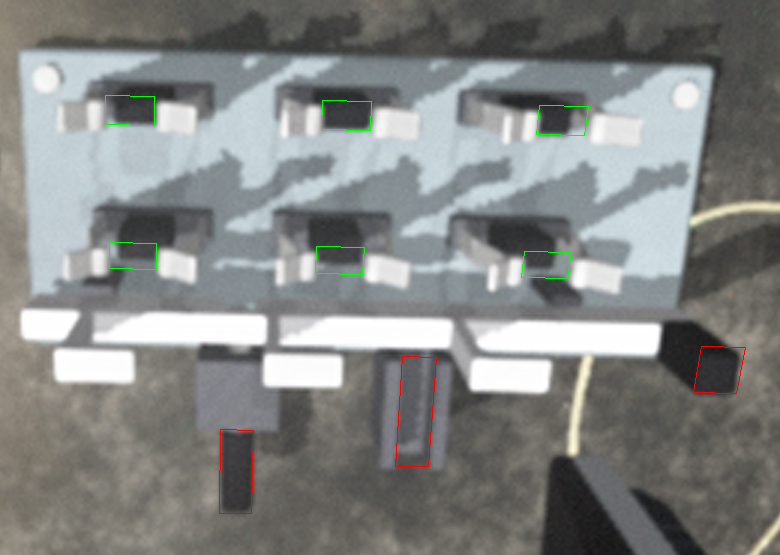

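>>> servo_tool:
  plan:
    - [[0,-0.045,0,-0.024,0.2],[0,-0.045,-0.03,0,0.2],[0,-0.03,-0.045,0,0.2],[0,0,-0.045,0,0.2],[0,0,-0.03,0,0.2],[0,0,0,0,0.2],[0,0,0,0,0.2]]

```text
time_s: 5.45
eef_pos: [0.4472, -0.299, 0.1353]
eef_rot: [0.0, 0.673, 0.739, 0.0]
wrist_force: [0.3, -0.7, 0.2]
opening: 0.598
```

```bash
cat > ov.py <<'E'
from fit import *
import sys
def ov(name,p,claw=None,box=None,s=2):
    W=cam("wrist"); o=get_obs()
    im=cv2.resize(W["img"],None,fx=s,fy=s,interpolation=cv2.INTER_CUBIC)
    def ln(P,col=(0,0,255)):
        q=proj(W,R2(p,P))*s+(s-1)/2; cv2.polylines(im,[q.astype(int).reshape(-1,1,2)],True,col,1)
    ln([(.0305,-.075,.044),(.0305,-.125,.044),(.0445,-.125,.044),(.0445,-.075,.044)])
    ln([(-.0445,-.111,.041),(-.0445,-.151,.041),(-.0305,-.151,.041),(-.0305,-.111,.041)])
    ln([(.132,-.071,.086),(.148,-.071,.086),(.148,-.053,.086),(.132,-.053,.086)])
    for x in(-.075,0,.075):
      for y in (-.026,.026): ln([(x-.0085,y-.005,.077),(x-.0085,y+.005,.077),(x+.0085,y+.005,.077),(x+.0085,y-.005,.077)],(0,255,0))
    if box: im=im[box[1]*s:box[3]*s,box[0]*s:box[2]*s]
    cv2.imwrite(f"pics/{name}.png",im)
    print(o["time_s"],o["eef_pos"].round(4),"ang",np.arctan2(*(lambda q:(2*q[2]**2-1,2*q[1]*q[2]))(o["eef_rot"])).round(4),o["wrist_force"].round(1),o["opening"].round(3))
    return W
P=[.4714,-.1701,.0929]
E
python3 -c "
from ov import *
ov('w5',P,box=(140,80,520,380))"
```

```text
Traceback (most recent call last):
  File "ov.py", line 15, in ov
    print(o["time_s"],o["eef_pos"].round(4),"ang",np.arctan2(*(lambda q:(2*q[2]**2-1,2*q[1]*q[2]))(o["eef_rot"])).round(4),o["wrist_force"].round(1),o["opening"].round(3))
                                                                                                                                                     ^^^^^^^^^^^^^^^^^^
AttributeError: 'float' object has no attribute 'round'
```

View pics/w5.png

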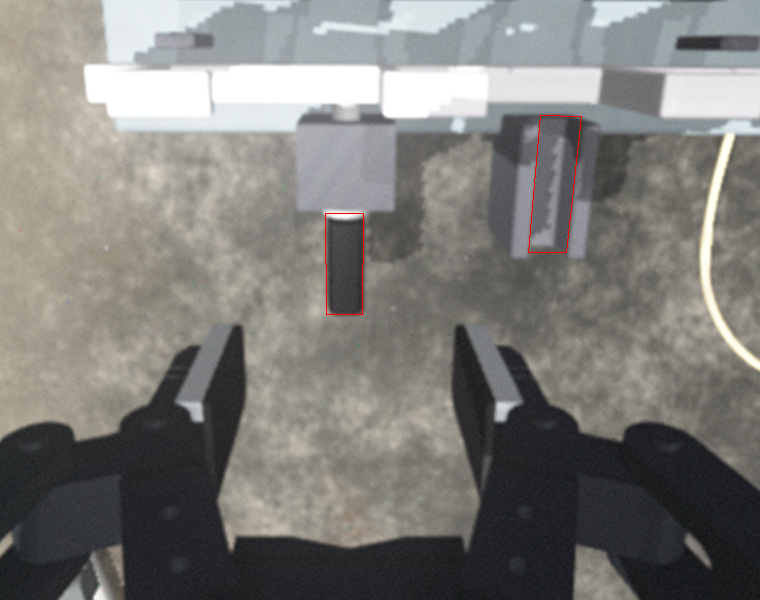

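>>> servo_tool:
  plan:
    - [[0,-0.002,-0.045,0,0.2],[0,0,-0.035,0,0.2],[0,0,0,0,0.2],[0,0,0,0,0.2]]

```text
time_s: 5.9
eef_pos: [0.4477, -0.3023, 0.0566]
eef_rot: [0.001, 0.674, 0.739, -0.0]
wrist_force: [0.6, -0.8, 0.5]
opening: 0.599
```

```bash
sed -i 's/o\["opening"\].round(3)/round(o["opening"],3)/' ov.py; python3 -c "
from ov import *
ov('w6',P,box=(140,80,520,380))"
```

```text
5.95 [ 0.4483 -0.303   0.0574] ang 0.0926 [ 0.1 -0.7 -0.1] 0.598
```

View pics/w6.png

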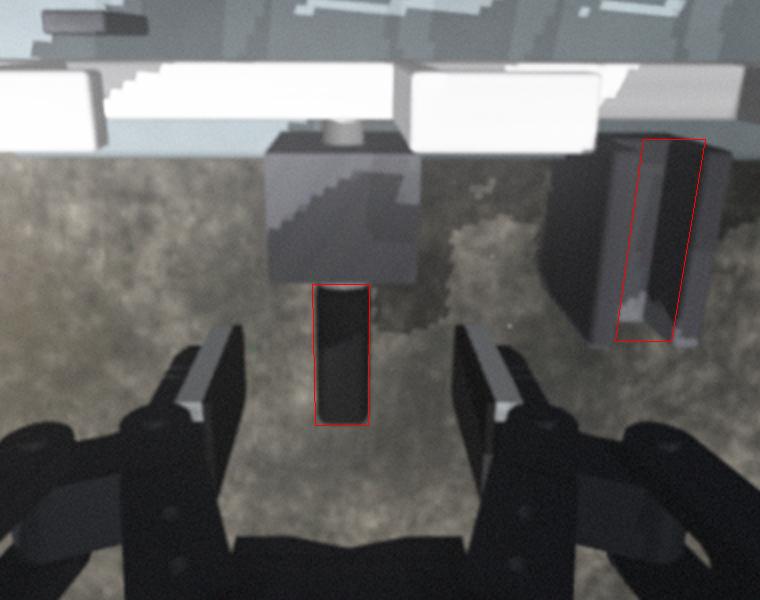

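>>> servo_tool:
  plan:
    - [[-0.002,-0.001,-0.02,0,0.2],[0,0,-0.009,0,0.2],[0,0,0,0,-0.3],[0,0,0,0,-1],[0,0,0,0,-1],[0,0,0,0,-1],[0,0,0,0,-1]]

```text
time_s: 6.65
eef_pos: [0.4455, -0.3034, 0.0267]
eef_rot: [0.001, 0.674, 0.739, 0.0]
wrist_force: [1.0, 0.7, 7.0]
opening: 0.15
```

>>> servo_tool:
  plan:
    - [[0,0,0,0,-1],[0.001,-0.01,0,0,-1],[0.001,-0.01,0,0,-1],[0.001,-0.01,0,0,-1],[0.001,-0.01,0,0,-1],[0.001,-0.01,0,0,-1],[0.0005,-0.01,0,0,-1],[0.0005,-0.008,0,0,-1]]

```text
time_s: 7.45
eef_pos: [0.4504, -0.3719, 0.0252]
eef_rot: [0.0, 0.674, 0.739, -0.0]
wrist_force: [0.2, -0.3, -0.5]
opening: 0.151
```

```bash
python3 -c "
from ov import *
ov('w7',P,box=(140,80,520,380))"
```

```text
7.5 [ 0.4505 -0.3731  0.0255] ang 0.0912 [ 0.1 -0.6 -0.7] 0.15
```

View pics/w7.png

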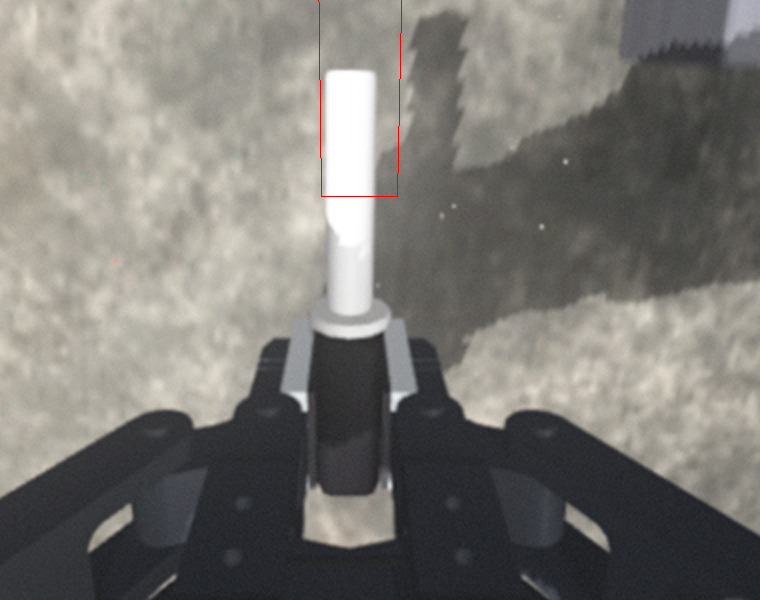

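>>> servo_tool:
  plan:
    - [[0,0,0.03,0,-1],[0,0,0.03,0,-1],[0.03,0,0,0,-1],[0.03,0.02,0,0,-1],[0.012,0.03,0,0,-1],[0,0.008,0,0,-1],[0,0,0,0,-1],[0,0,0,0,-1]]

```text
time_s: 8.3
eef_pos: [0.5221, -0.3133, 0.0853]
eef_rot: [-0.0, 0.674, 0.739, -0.0]
wrist_force: [-0.3, -0.2, -0.0]
opening: 0.151
```

```bash
python3 -c "
from ov import *
ov('w8',P,box=(140,80,520,380))"
```

```text
8.35 [ 0.5221 -0.3137  0.0854] ang 0.0912 [-0.4 -0.  -1. ] 0.151
```

View pics/w8.png

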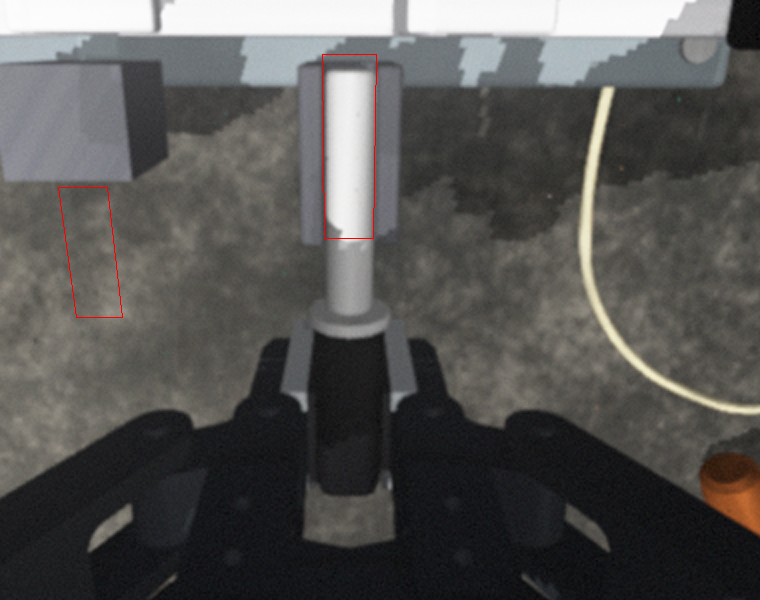

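>>> servo_tool:
  plan:
    - [[0,-0.002,-0.02,0,-1],[0,0,-0.015,0,-1],[0,0,-0.01,0,-1],[0,0,-0.008,0,-1],[0,0,-0.004,0,-1],[0,0,0,0,-1]]

```text
time_s: 8.95
eef_pos: [0.5225, -0.3148, 0.0285]
eef_rot: [-0.0, 0.674, 0.739, -0.0]
wrist_force: [0.5, -0.2, -1.2]
opening: 0.151
```

```bash
python3 -c "
from ov import *
ov('w9',P,box=(140,80,520,380))"
```

```text
9.0 [ 0.5228 -0.3149  0.0287] ang 0.0919 [ 0.1 -0.4 -0.5] 0.149
```

View pics/w9.png

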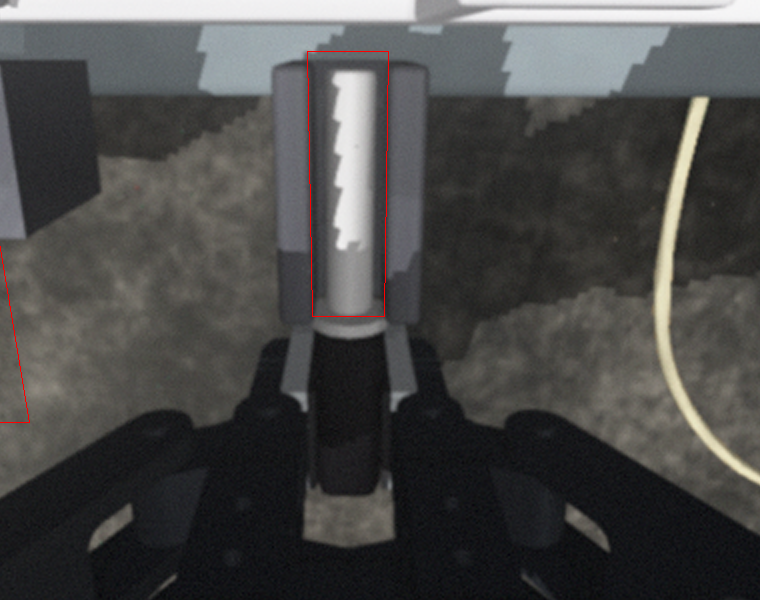

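>>> servo_tool:
  plan:
    - [[0,0,-0.001,0,-1],[0,0,0,0,-0.5],[0,0,0,0,-0.2],[0,0,0,0,-0.2],[0,0,0.03,0,-0.2],[0,0,0.045,0,-0.2],[0,0,0.045,0,-0.2],[0,0,0,0,-0.2]]

```text
time_s: 9.8
eef_pos: [0.5262, -0.3177, 0.1552]
eef_rot: [0.007, 0.674, 0.739, 0.0]
wrist_force: [0.8, -0.4, -0.1]
opening: 0.401
```

```bash
python3 -c "
from ov import *
ov('w10',P,box=(140,80,520,380))"
```

```text
9.85 [ 0.5248 -0.3165  0.1519] ang 0.0922 [ 0.   0.9 -0.9] 0.4
```

View pics/w10.png

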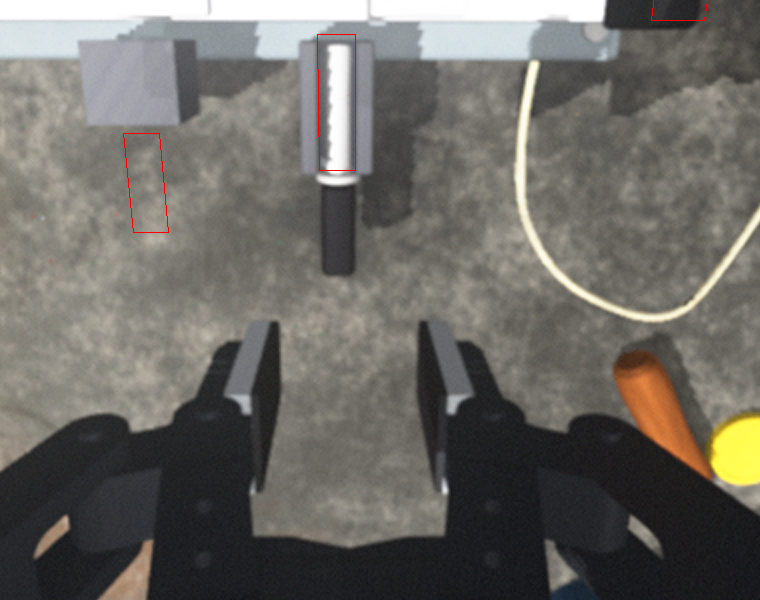

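>>> servo_tool:
  plan:
    - [[0,0,0.03,0.14,-0.2],[0,0,0.02,0.147,-0.2],[0.012,0.012,0,0.147,-0.2],[0.012,0.012,0,0.147,-0.2],[0.012,0.012,0,0.147,-0.2],[0.012,0.012,0,0.147,-0.2],[0.012,0.012,0,0.147,-0.2],[0.012,0.012,0,0.147,-0.2]]

```text
time_s: 10.65
eef_pos: [0.5944, -0.2417, 0.1956]
eef_rot: [-0.001, 0.151, 0.988, 0.001]
wrist_force: [-0.5, -0.0, -0.3]
opening: 0.402
```

>>> servo_tool:
  plan:
    - [[0.01,0.012,0,0.147,0],[0.01,0.012,0,0.147,0],[0,0,0,0.108,0],[0,0,0,0,0],[0,0,0,0,0]]

```text
time_s: 11.15
eef_pos: [0.614, -0.2185, 0.1962]
eef_rot: [-0.001, -0.045, 0.999, 0.0]
wrist_force: [0.1, 0.4, -0.1]
opening: 0.502
```

```bash
python3 -c "
from ov import *
ov('w11',P,box=(140,80,520,380))"
```

```text
11.2 [ 0.6141 -0.2187  0.1965] ang 1.66 [1.  0.5 0.5] 0.498
```

View pics/w11.png

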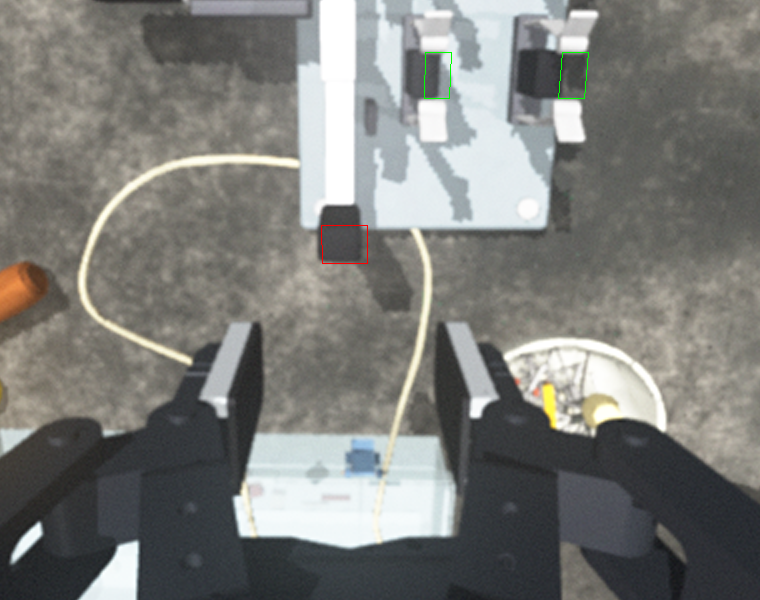

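>>> servo_tool:
  plan:
    - [[0.002,-0.002,-0.045,0,0],[0,0,-0.045,0,0],[0,0,-0.03,0,0],[0,0,-0.008,0,0],[0,0,0,0,0]]

```text
time_s: 11.7
eef_pos: [0.6156, -0.2205, 0.0682]
eef_rot: [-0.001, -0.045, 0.999, 0.001]
wrist_force: [-0.6, -0.1, 0.5]
opening: 0.504
```

```bash
python3 -c "
from ov import *
ov('w12',P,box=(140,80,520,380))"
```

```text
11.75 [ 0.6169 -0.2212  0.0702] ang 1.6618 [-0.  -0.5  0.6] 0.504
```

View pics/w12.png

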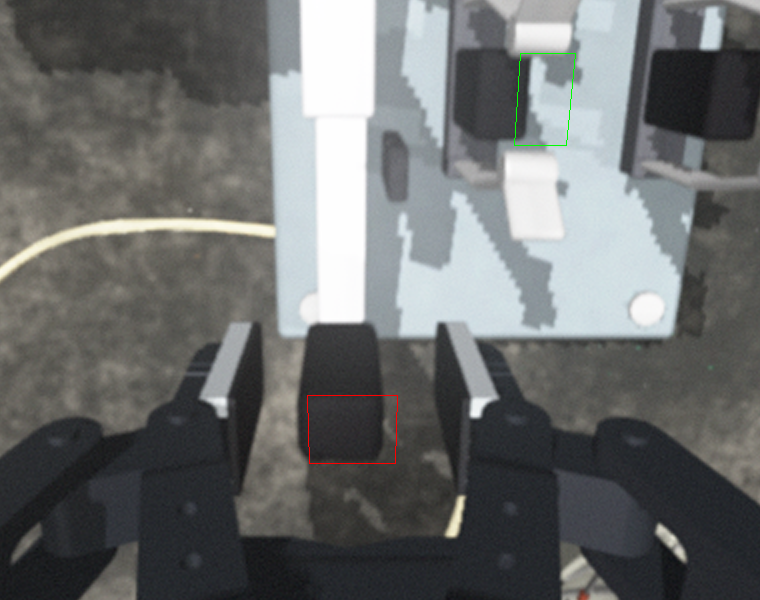

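>>> servo_tool:
  plan:
    - [[0,-0.002,0,0,0],[0,0,0,0,-1],[0,0,0,0,-1],[0,0,0,0,-1],[0,0,0,0,-1],[0,0,0,0,-1],[0,0,0,0,-1]]

```text
time_s: 12.45
eef_pos: [0.6177, -0.222, 0.0718]
eef_rot: [0.001, -0.046, 0.999, 0.0]
wrist_force: [-1.7, 4.6, 7.6]
opening: 0.199
```

>>> servo_tool:
  plan:
    - [[-0.006,-0.0005,0,0,-1],[-0.006,-0.0005,0,0,-1],[-0.006,-0.0005,0,0,-1],[-0.006,-0.0005,0,0,-1],[-0.005,-0.0005,0,0,-1],[0,0,0,0,-1],[0,0,0,0,-1]]

```text
time_s: 13.15
eef_pos: [0.5885, -0.2246, 0.0718]
eef_rot: [0.001, -0.046, 0.999, 0.0]
wrist_force: [-2.0, 4.8, 7.5]
opening: 0.202
```

```bash
python3 -c "
from ov import *
ov('w13',P,box=(140,80,520,380))"
```

```text
13.2 [ 0.5886 -0.2246  0.0718] ang 1.663 [-1.9  5.3  7.4] 0.201
```

View pics/w13.png

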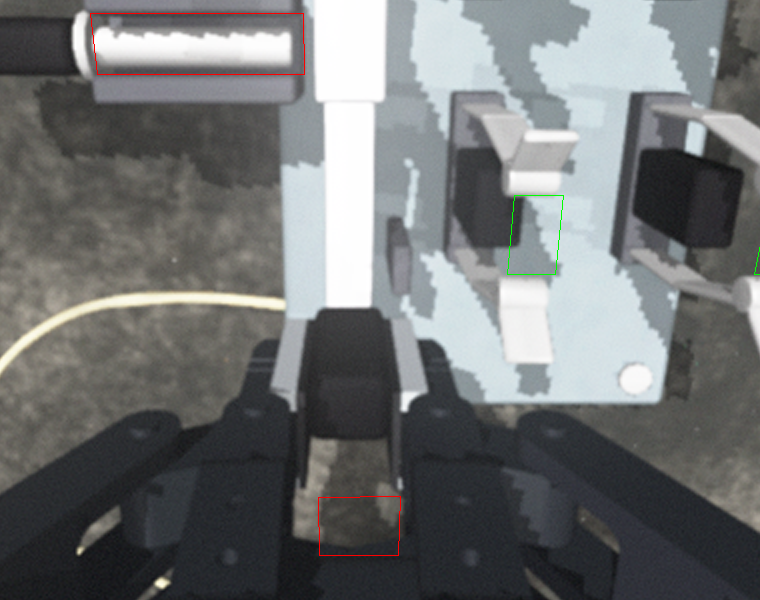

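>>> servo_tool:
  plan:
    - [[0,0,0,0,-0.5],[0,0,0,0,0],[0,0,0,0,0],[0,0,0.03,0,0],[0,0,0.045,0,0],[0,0,0.045,0,0],[0,0,0.045,0,0],[0,0,0.045,0,0]]

```text
time_s: 14.0
eef_pos: [0.5873, -0.2252, 0.2813]
eef_rot: [-0.0, -0.046, 0.999, -0.0]
wrist_force: [1.1, -0.1, -0.0]
opening: 0.503
```

>>> servo_tool:
  plan:
    - [[0,0.02,0.04,-0.1,0.5],[0,0.04,0.04,-0.147,0.5],[-0.01,0.048,0,-0.147,0.5],[-0.01,0.048,0,-0.147,0.5],[-0.01,0.048,0,-0.147,0.5],[-0.01,0.048,0,-0.147,0.5],[-0.01,0.048,0,-0.147,0.5],[-0.01,0.048,0,-0.147,0.5]]

```text
time_s: 14.8
eef_pos: [0.5292, 0.1107, 0.3549]
eef_rot: [0.0, 0.486, 0.874, 0.0]
wrist_force: [0.8, -0.3, -0.5]
opening: 0.75
```

Run:
```python
from ov import *
T=cam("top");S=cam("scene"); save(T,"c1",(140,160,320,290),4); save(S,"c2",(180,130,330,240),5); save(T,"c3",(360,160,460,290),5)
o=get_obs();print(o["time_s"],o["eef_pos"],o["q"])
```

```text
14.9 [0.528479   0.11380706 0.35523146] [-0.00859955  0.03168013  1.55030111  0.0017957   1.55931839 -0.57214046]
```

View pics/c1.png

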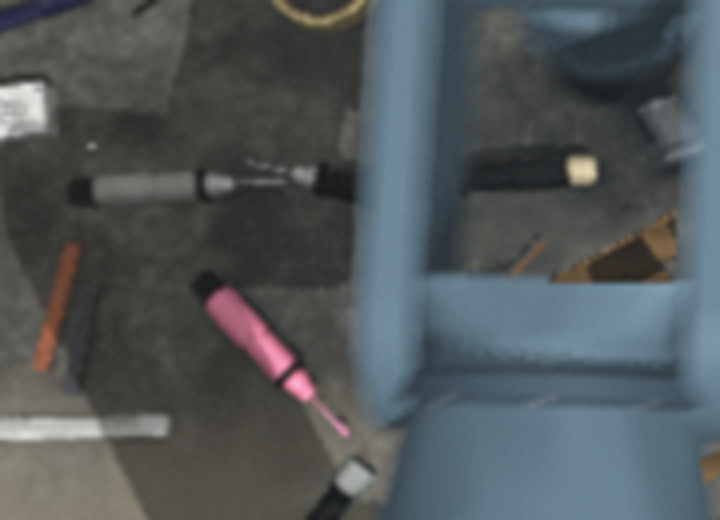

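View pics/c2.png

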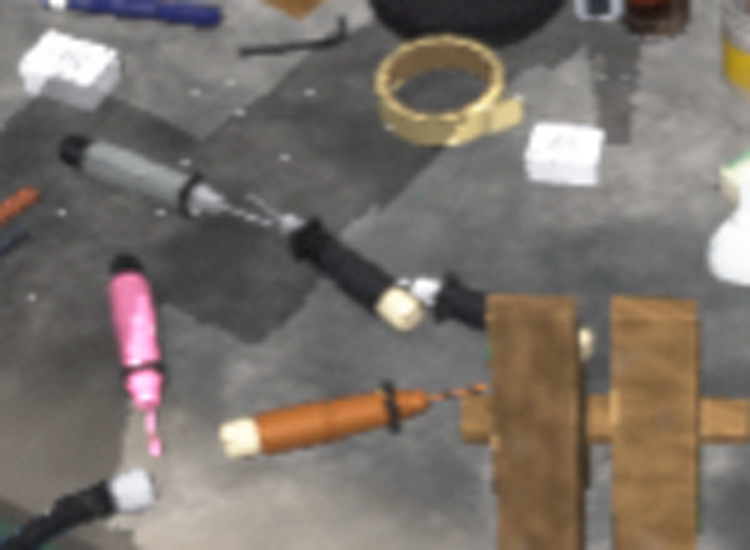

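View pics/c3.png

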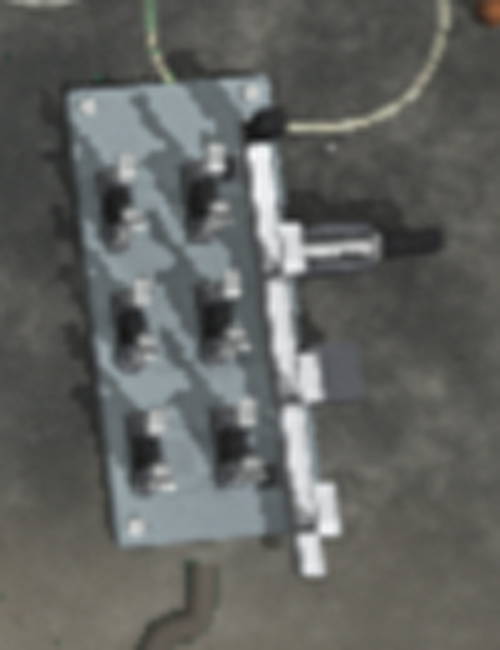

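>>> servo_tool:
  plan:
    - [[0,0.045,0,-0.14,0.5],[0,0.045,0,-0.14,0.5],[0,0.045,0,-0.14,0.5],[0,0.01,-0.02,-0.04,0.5],[0,0,0,0,0.5],[0,0,0,0,0.5]]

```text
time_s: 15.5
eef_pos: [0.53, 0.2518, 0.3344]
eef_rot: [-0.0, 0.668, 0.744, -0.001]
wrist_force: [-1.0, 0.3, 1.2]
opening: 0.748
```

Run:
```python
from ov import *
W=ov("w14",P,s=1)
save(W,"w15",(150,60,530,300),2)
for k,z in (("hp_a_grip",.0135),("hp_b_grip",.0125),("hp_c_grip",.0135)): print(k,[(cf,round(u),round(v),onz(W,u,v,z).round(3)) for cf,u,v in pp(W,k)])
```

```text
15.55 [0.5304 0.2515 0.3352] ang 0.107 [ 0.1 -0.4 -0.3] 0.751
hp_a_grip [(0.58, 314, 104, array([0.521, 0.323, 0.014]))]
hp_b_grip [(0.83, 238, 22, array([0.414, 0.413, 0.013]))]
hp_c_grip [(0.79, 230, 142, array([0.409, 0.258, 0.014])), (0.62, 315, 185, array([0.536, 0.208, 0.014]))]
```

View pics/w14.png

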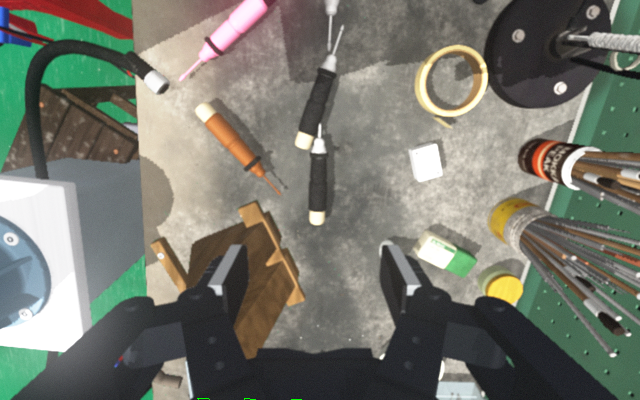

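View pics/w15.png

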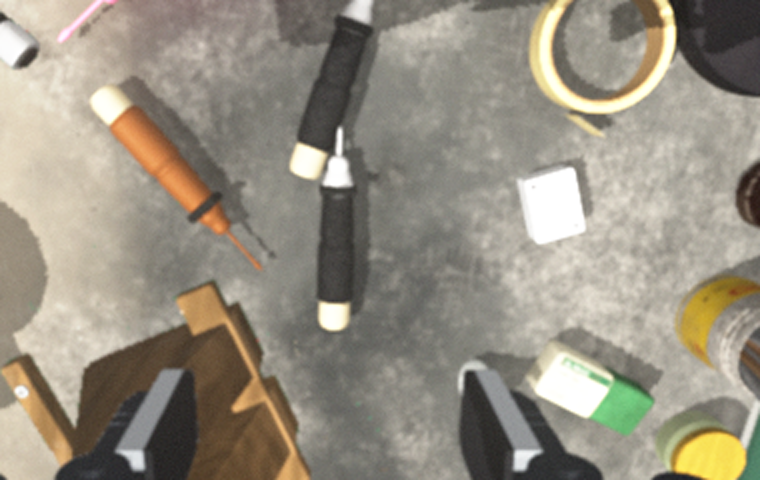

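```bash
cat > hp.py <<'E'
from fit import *
def grip(c,collar,tail,z=.0135,L=60):
    """collar centre px and tail end px -> grip point, angle of y axis (towards tail)"""
    a=onz(c,*collar,z);b=onz(c,*tail,z); d=b-a; n=np.linalg.norm(d); u=d/n
    g1=a+u*.044; g2=b-u*(L/1000)
    return ((g1+g2)/2).round(4), round(float(np.arctan2(u[1],u[0])),4), "len %.4f (expect %.3f)"%(n,.044+L/1000)
E
python3 - <<'E'
from hp import *
W=cam("wrist")
print(grip(W,(319,153.5),(316.7,223.5)))
print(grip(W,(350/2+150,25/2+60),(307/2+150,174/2+60)))
E
```

```text
(array([0.5414, 0.2096, 0.0135]), -1.4928, 'len 0.1082 (expect 0.104)')
(array([0.5257, 0.3214, 0.0135]), -1.7551, 'len 0.1040 (expect 0.104)')
```

Run:
```python
from hp import *
W=cam("wrist");T=cam("top");S=cam("scene")
P1=tri([(T,278,232),(W,245,207)]);print(P1,[proj(c,P1) for c in (T,W,S)])
save(S,"c4",(250,170,350,280),6)
save(T,"c5",(250,180,380,300),5)
for k in ("plate_rest",):
  for c in (W,T,S): print([(d["conf"],(np.array(d["rect"])*[640,400,640,400]).round()) for d in trace(c,k)],pp(c,k))
```

```text
[0.4437474  0.17722024 0.05380438] [array([[277.84351033, 232.2446637 ]]), array([[245.51024697, 207.36506447]]), array([[270.95294979, 208.16841707]])]
[(0.57, array([187., 361., 193., 398.]))] []
[(0.72, array([251., 197., 290., 205.]))] []
[] []
```

View pics/c4.png

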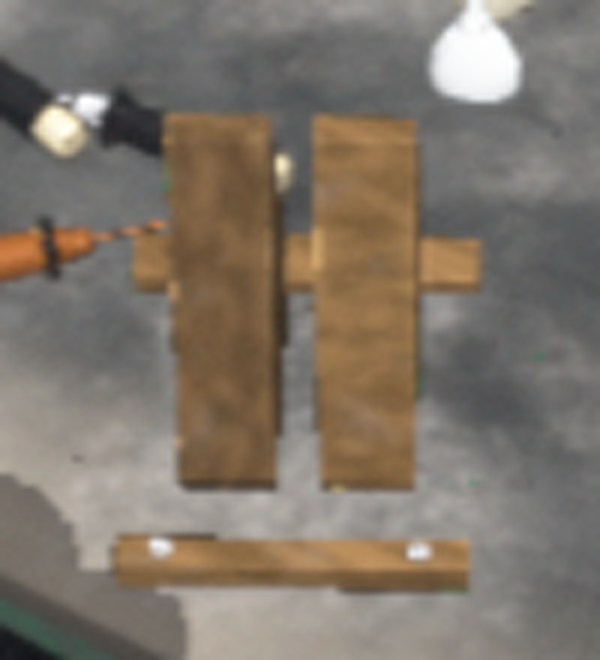

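Run:
```python
from hp import *
S=cam("scene");W=cam("wrist")
for u,v in((278,189.5),(295,190),(302,190),(319.5,190)): 
    X=onz(S,u,v,.185); print((u,v),X.round(3),proj(W,X).round(0))
```

```text
(278, 189.5) [0.421 0.126 0.185] [[195. 294.]]
(295, 190) [0.443 0.085 0.185] [[216. 330.]]
(302, 190) [0.453 0.068 0.185] [[225. 344.]]
(319.5, 190) [0.477 0.026 0.185] [[246. 376.]]
```

Run:
```python
import cv2
im=cv2.imread("pics/a_top.png")[180:300,250:390]
cv2.imwrite("pics/c6.png",cv2.resize(im,None,fx=5,fy=5,interpolation=cv2.INTER_CUBIC))
```

```text
(no output)
```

View pics/c6.png

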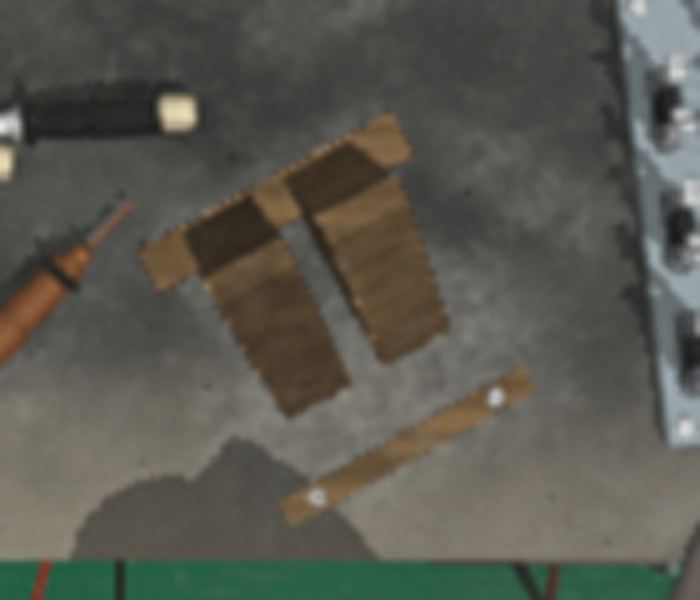

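>>> servo_tool:
  plan:
    - [[0.011,-0.042,0,-0.03,0.5],[0,0,-0.048,0,0.2],[0,0,-0.048,0,0.2],[0,0,-0.048,0,0.2],[0,0,-0.048,0,0.2],[0,0,-0.04,0,0.2],[0,0,0,0,0.2]]

```text
time_s: 17.0
eef_pos: [0.5361, 0.2098, 0.0966]
eef_rot: [-0.004, 0.68, 0.734, -0.005]
wrist_force: [-1.4, -0.1, -0.7]
opening: 0.603
```

Run:
```python
from ov import *
W=ov("w16",P,s=2,box=(140,80,520,380))
```

```text
17.05 [0.5387 0.2104 0.1003] ang 0.0765 [0.7 0.3 0.8] 0.598
```

View pics/w16.png

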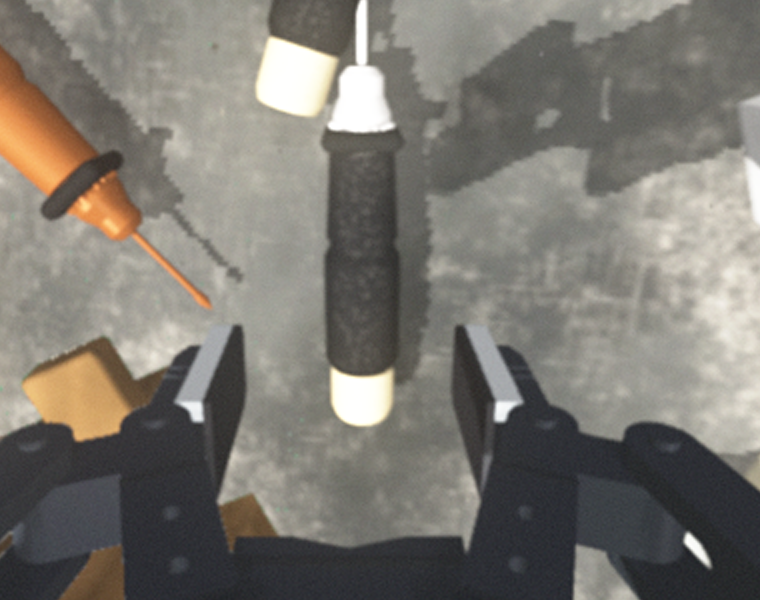

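Run:
```python
from hp import *
W=cam("wrist"); o=get_obs()
print(grip(W,(321,150),(320.5,291)),o["eef_pos"]); X=onz(W,321,150,.0135),onz(W,320.5,291,.0135);print(X)
print(proj(W,o["eef_pos"]+[0,0,-.08]))
```

```text
(array([0.5434, 0.2062, 0.0135]), -1.4906, 'len 0.1112 (expect 0.104)') [0.54099788 0.21077968 0.10317753]
(array([0.53957902, 0.25370479, 0.0135    ]), array([0.54848791, 0.14283331, 0.0135    ]))
[[318.0677812  213.74315031]]
```

Run:
```python
from hp import *
W=cam("wrist")
for z in(.0135,.02,.027): print(z,[onz(W,321,v,z)[:2].round(4) for v in (145,150,155,202.5,266,291)])
```

```text
0.0135 [array([0.5422, 0.2572]), array([0.5425, 0.2538]), array([0.5428, 0.2503]), array([0.5457, 0.2156]), array([0.55  , 0.1638]), array([0.5519, 0.1415])]
0.02 [array([0.542 , 0.2581]), array([0.5423, 0.2547]), array([0.5425, 0.2514]), array([0.5454, 0.2177]), array([0.5496, 0.1675]), array([0.5514, 0.1458])]
0.027 [array([0.5418, 0.259 ]), array([0.542 , 0.2558]), array([0.5423, 0.2525]), array([0.545 , 0.2199]), array([0.5491, 0.1714]), array([0.5509, 0.1504])]
```

>>> servo_tool:
  plan:
    - [[0.004,0,-0.03,0,0.2],[0,0,-0.03,0,0.2],[0,0,-0.02,0,0.2],[0,0,-0.006,0,0.2],[0,0,0,0,0.2],[0,0,0,0,0.2]]

```text
time_s: 17.75
eef_pos: [0.547, 0.2111, 0.0193]
eef_rot: [0.001, 0.68, 0.734, 0.002]
wrist_force: [-0.2, 0.9, 0.4]
opening: 0.6
```

Run:
```python
from ov import *
W=ov("w17",P,s=2,box=(140,80,520,380))
```

```text
17.8 [0.5469 0.2111 0.0192] ang 0.0766 [-0.5 -0.4  0.2] 0.602
```

View pics/w17.png

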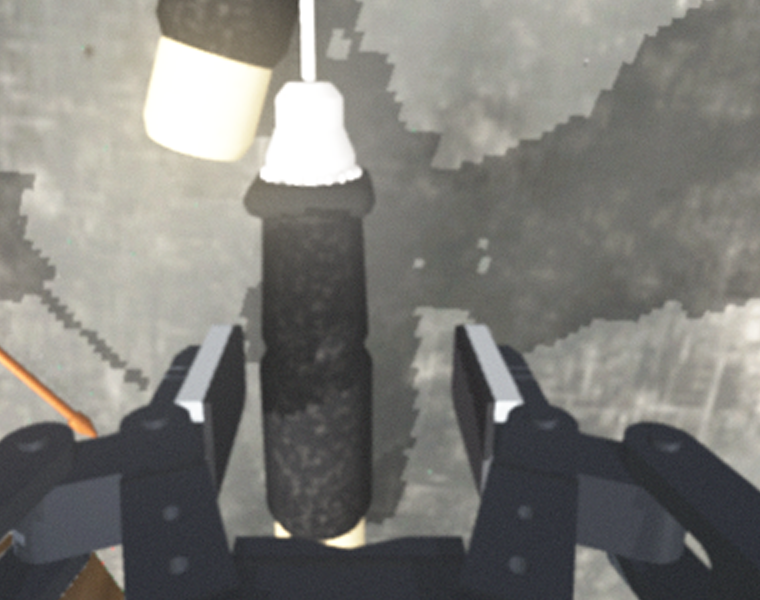

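>>> servo_tool:
  plan:
    - [[-0.007,0,0,0,0.2],[0,0,0,0,0.2],[0,0,0,0,0.2]]

```text
time_s: 18.1
eef_pos: [0.5379, 0.2108, 0.0173]
eef_rot: [0.0, 0.679, 0.734, 0.0]
wrist_force: [-0.3, 0.5, 0.1]
opening: 0.598
```

Run:
```python
from ov import *
W=ov("w18",P,s=2,box=(140,80,520,380))
o=get_obs();print(proj(W,o["eef_pos"]+[0,0,-.005]),o["eef_rot"].round(4))
```

```text
18.15 [0.538  0.2108 0.0172] ang 0.0765 [ 0.4 -0.1  0.4] 0.599
[[314.06216147 266.00510998]] [1.000e-04 6.795e-01 7.336e-01 2.000e-04]
```

View pics/w18.png

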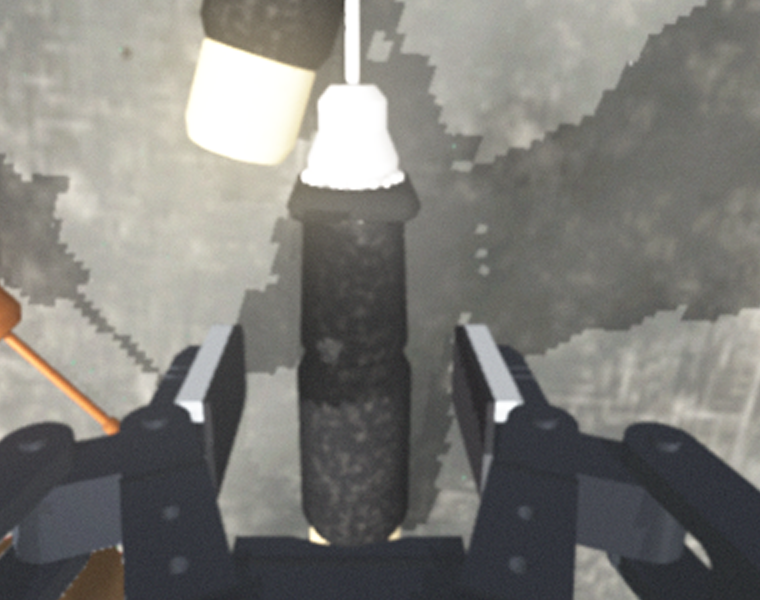

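>>> servo_tool:
  plan:
    - [[0,0,-0.001,0,0],[0,0,0,0,-1],[0,0,0,0,-1],[0,0,0,0,-1],[0,0,0,0,-1],[0,0,0,0,-1]]

```text
time_s: 18.75
eef_pos: [0.5382, 0.2107, 0.016]
eef_rot: [0.0, 0.68, 0.734, 0.0]
wrist_force: [-0.5, -0.8, 3.0]
opening: 0.293
```

>>> servo_tool:
  plan:
    - [[0,0,0.03,0,-1],[0,0,0.045,0,-1],[0,0,0.045,0,-1],[0,0,0.045,0,-1],[0,0,0.045,0,-1],[0,0,0.045,0,-1],[0,0,0,0,-1],[0,0,0,0,-1]]

```text
time_s: 19.55
eef_pos: [0.5382, 0.2108, 0.2714]
eef_rot: [0.001, 0.68, 0.734, 0.001]
wrist_force: [-0.3, -1.2, -2.7]
opening: 0.294
```

Run:
```python
from ov import *
W=ov("w19",P,s=2,box=(140,80,520,380))
o=get_obs();print(o["q"])
```

```text
19.6 [0.5372 0.2106 0.2695] ang 0.0764 [-0.2 -0.5 -3.7] 0.294
[1.68016620e-01 1.66850624e-01 1.57349147e+00 5.37219502e-05
 1.40314621e+00 9.15581989e-02]
```

View pics/w19.png

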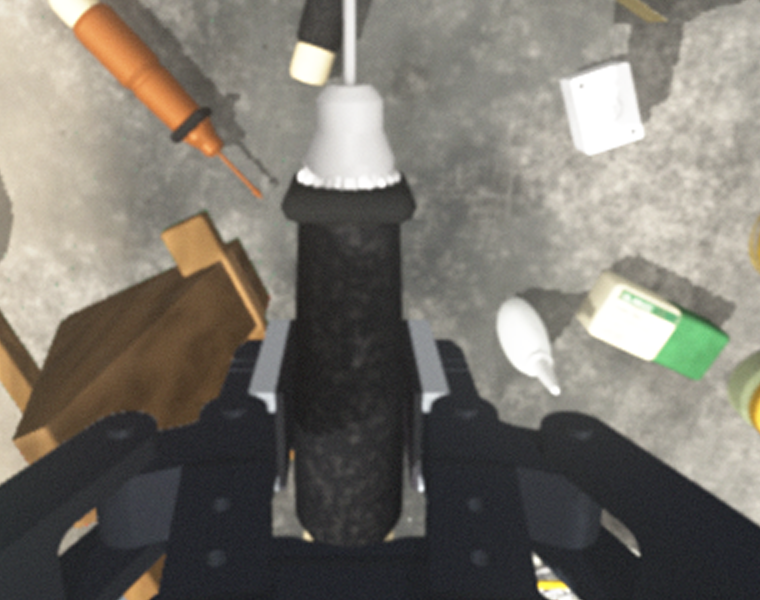

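```bash
cat > held.py <<'E'
from fit import *
def held(c,v,u=314,ax=-.0025,r=.0135,off=.0405):
    """v: image row of collar's tail-side edge on top of the grip; returns along-tool-x offset of grip centre from TCP"""
    o=get_obs(); e=o["eef_pos"]; q=o["eef_rot"]; th=np.arctan2(2*q[2]**2-1,2*q[1]*q[2])
    X=onz(c,u,v,e[2]+ax+r); tx=np.array([-np.sin(th),np.cos(th)])
    d=(X[:2]-e[:2])@tx
    return d, d-off
E
python3 - <<'E'
from held import *
W=cam("wrist")
for v in (187,189,191,193): print(v,held(W,v))
E
```

```text
187 (np.float64(0.04311409486077567), np.float64(0.0026140948607756703))
189 (np.float64(0.04230343634345171), np.float64(0.00180343634345171))
191 (np.float64(0.04148965878798237), np.float64(0.0009896587879823712))
193 (np.float64(0.04067274243574844), np.float64(0.00017274243574844084))
```

>>> servo_tool:
  plan:
    - [[0,-0.045,0,0.017,-1],[0,-0.048,0,0,-1],[0,-0.048,0,0,-1],[0,-0.048,0,0,-1],[0.002,-0.048,0,0,-1],[0.003,-0.048,0,0,-1],[0.002,-0.048,0,0,-1],[0.001,-0.041,0,0,-1]]

```text
time_s: 20.45
eef_pos: [0.5446, -0.1653, 0.268]
eef_rot: [-0.002, 0.674, 0.739, -0.001]
wrist_force: [0.6, 0.9, -1.6]
opening: 0.293
```

>>> servo_tool:
  plan:
    - [[0,0,-0.03,0,-1],[0,0,-0.04,0,-1],[0,0,-0.04,0,-1],[0,0,-0.02,0,-1],[0,0,0,0,-1],[0,0,0,0,-1],[0,0,0,0,-1]]

```text
time_s: 21.15
eef_pos: [0.5467, -0.1636, 0.142]
eef_rot: [0.001, 0.673, 0.739, 0.0]
wrist_force: [0.3, -0.3, -1.8]
opening: 0.289
```

Run:
```python
from ov import *
W=ov("w20",P,s=2,box=(140,80,520,380))
```

```text
21.2 [ 0.5469 -0.1637  0.1424] ang 0.0936 [-0.9  0.5 -1.6] 0.293
```

View pics/w20.png

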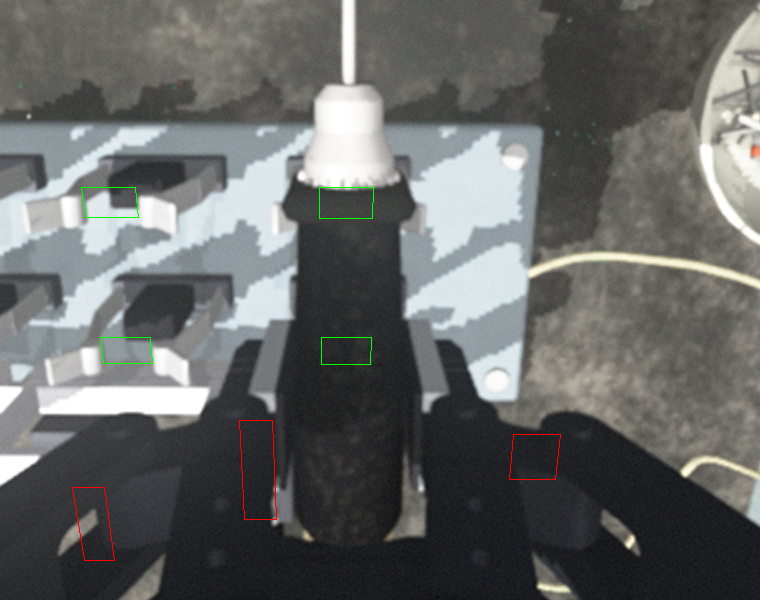

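>>> servo_tool:
  plan:
    - [[0,0,-0.025,0,-1],[0,0,-0.02,0,-1],[0,0,-0.005,0,-1],[0,0,0,0,-1]]

```text
time_s: 21.6
eef_pos: [0.5466, -0.1635, 0.0918]
eef_rot: [0.001, 0.673, 0.739, 0.0]
wrist_force: [0.4, -0.6, -1.1]
opening: 0.293
```

>>> servo_tool:
  plan:
    - [[0,0,-0.003,0,-1],[0,0,-0.002,0,-1],[0,0,-0.002,0,-1],[0,0,0,0,-1]]

```text
time_s: 22.0
eef_pos: [0.5474, -0.1644, 0.0871]
eef_rot: [0.002, 0.673, 0.739, 0.0]
wrist_force: [-4.6, 0.6, 11.4]
opening: 0.291
```

>>> servo_tool:
  plan:
    - [[-0.001,0,-0.003,0,-1],[0,0,-0.002,0,-1],[0,0,0,0,-1]]

```text
time_s: 22.3
eef_pos: [0.5471, -0.1649, 0.0825]
eef_rot: [0.003, 0.673, 0.739, 0.0]
wrist_force: [-2.3, -0.6, 10.6]
opening: 0.292
```

>>> servo_tool:
  plan:
    - [[0,0,-0.003,0,-1],[0,0,-0.002,0,-1],[0,0,0,0,-1]]

```text
time_s: 22.6
eef_pos: [0.5466, -0.1647, 0.076]
eef_rot: [0.002, 0.673, 0.739, 0.0]
wrist_force: [2.2, -3.3, 1.8]
opening: 0.29
```

>>> servo_tool:
  plan:
    - [[0,0,-0.002,0,-1],[0,0,-0.002,0,-1],[0,0,0,0,-1]]

```text
time_s: 22.9
eef_pos: [0.5459, -0.1637, 0.0704]
eef_rot: [0.001, 0.673, 0.739, 0.0]
wrist_force: [4.2, -3.1, 1.8]
opening: 0.297
```

Run:
```python
from ov import *
W=ov("w21",P,s=2,box=(140,80,520,380))
```

```text
22.95 [ 0.5459 -0.1637  0.0704] ang 0.0934 [ 3.1 -3.5  1.8] 0.291
```

View pics/w21.png

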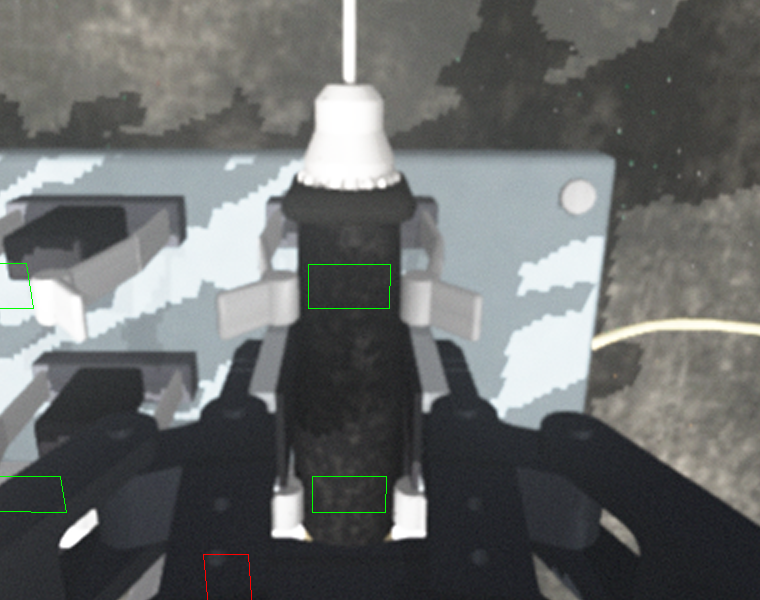

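>>> servo_tool:
  plan:
    - [[0,0,0,0,-0.1],[0,0,0,0,-0.1],[0,0,0,0,-0.1],[0,0,0.02,0,-0.1],[0,0,0.04,0,-0.1],[0,0,0.045,0,-0.1],[0,0,0,0,0],[0,0,0,0,0]]

```text
time_s: 23.75
eef_pos: [0.5455, -0.1634, 0.176]
eef_rot: [0.001, 0.673, 0.739, 0.0]
wrist_force: [-0.5, -0.3, -1.2]
opening: 0.497
```

Run:
```python
from ov import *
W=ov("w22",P,s=2,box=(140,80,520,380))
```

```text
23.8 [ 0.5445 -0.1629  0.1744] ang 0.0936 [ 0.  -0.2 -1.1] 0.499
```

View pics/w22.png

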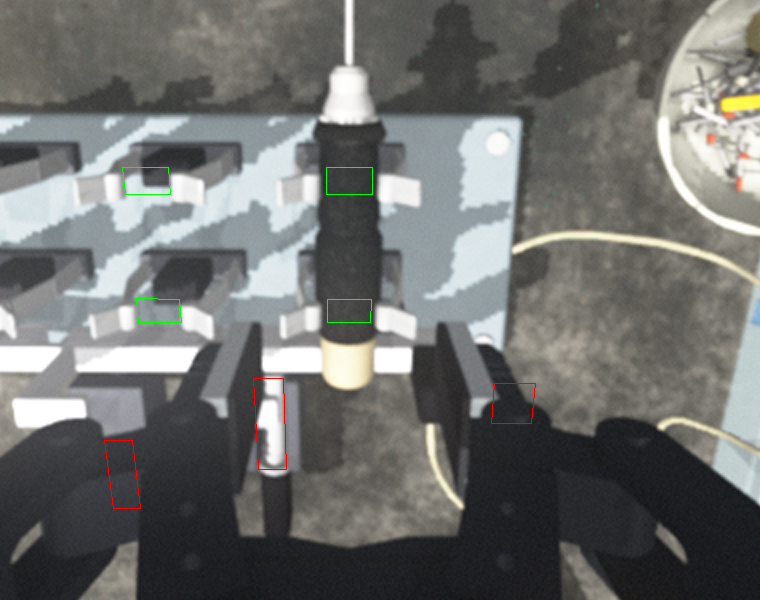

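Run:
```python
from ov import *
W=cam("wrist")
c,s=np.cos(P[2]),np.sin(P[2])
for n,(u,v),z in [("collar edge",(349,142),.0815),("tail bnd",(348,342),.0815),("clip+",(349,188),.085),("clip-",(348,315),.085)]:
    X=onz(W,u/2+140,v/2+80,z); d=X[:2]-P[:2]; print(n,[round(c*d[0]+s*d[1],4),round(-s*d[0]+c*d[1],4)])
```

```text
collar edge [np.float64(0.0737), np.float64(0.042)]
tail bnd [np.float64(0.0735), np.float64(-0.0358)]
clip+ [np.float64(0.0737), np.float64(0.0262)]
clip- [np.float64(0.0735), np.float64(-0.0228)]
```

>>> servo_tool:
  plan:
    - [[0,0.02,0.045,0,0],[0,0.045,0.045,0,0],[0,0.048,0.02,0,0],[0,0.048,0,0,0],[0,0.048,0,0,0],[0,0.048,0,0,0],[0,0.048,0,0,0.2],[0,0.048,0,0,0.2]]

```text
time_s: 24.65
eef_pos: [0.5437, 0.1801, 0.2723]
eef_rot: [-0.001, 0.673, 0.739, -0.001]
wrist_force: [0.6, 0.2, 0.2]
opening: 0.6
```

>>> servo_tool:
  plan:
    - [[-0.005,0.045,0,0,0.2],[-0.005,0.045,0,0,0.2],[0,0,0,0,0.2],[0,0,0,0,0.2],[0,0,0,0,0.2]]

```text
time_s: 25.15
eef_pos: [0.5346, 0.2672, 0.273]
eef_rot: [-0.0, 0.674, 0.739, -0.001]
wrist_force: [0.3, 0.2, 0.7]
opening: 0.601
```

Run:
```python
from ov import *
W=ov("w23",P,s=2,box=(140,0,540,260))
```

```text
25.2 [0.535  0.2669 0.2734] ang 0.092 [-0.6  0.1 -0.3] 0.596
```

View pics/w23.png

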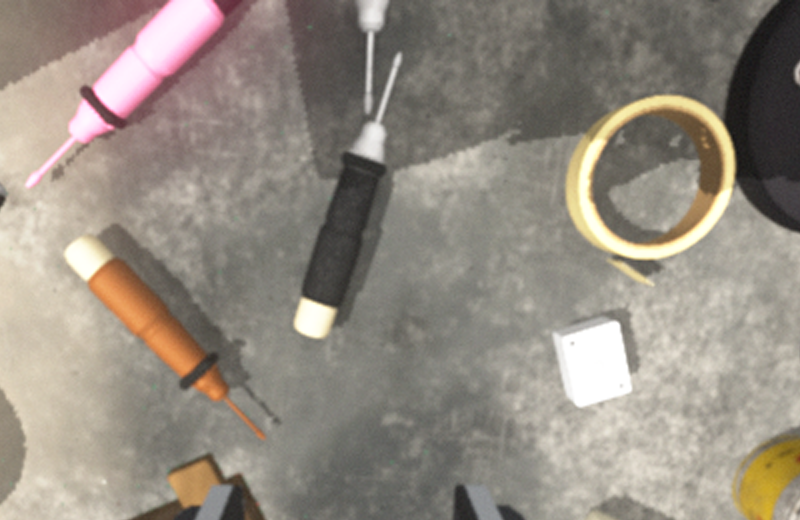

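Run:
```python
from hp import *
W=cam("wrist")
a=onz(W,363/2+140,163/2,.022)[:2]; b=onz(W,319/2+140,301/2,.024)[:2]; t=onz(W,314/2+140,335/2,.0135)[:2]
print(a,b,t,np.linalg.norm(a-b),np.linalg.norm(a-t))
u=(b-a)/np.linalg.norm(b-a); print("grip",a+u*.044,b-u*.04,"ang",np.arctan2(u[1],u[0])+np.pi/2)
u=(t-a)/np.linalg.norm(t-a); print("grip",a+u*.044,"ang",np.arctan2(u[1],u[0])+np.pi/2)
print(get_obs()["eef_pos"])
```

```text
[0.53396125 0.36384808] [0.51533577 0.28348537] [0.51353659 0.26026162] 0.0824928769048464 0.10558088312838361
grip [0.5240268  0.32098427] [0.52436709 0.32245247] ang -0.2277466299024935
grip [0.52544943 0.32067924] ang -0.1946777538983986
[0.53514682 0.26677866 0.27377786]
```

>>> servo_tool:
  plan:
    - [[-0.005,0.03,0,-0.14,0.2],[-0.0055,0.0245,-0.03,-0.14,0.2],[0,0,-0.045,-0.02,0.2],[0,0,-0.045,0,0.2],[0,0,-0.04,0,0.2],[0,0,0,0,0.2],[0,0,0,0,0.2],[0,0,0,0,0.2]]

```text
time_s: 26.05
eef_pos: [0.5267, 0.3229, 0.1175]
eef_rot: [0.001, 0.777, 0.63, 0.002]
wrist_force: [0.7, -0.5, 0.6]
opening: 0.604
```

Run:
```python
from ov import *
W=ov("w24",P,s=2,box=(140,80,520,380))
o=get_obs();print(proj(W,o["eef_pos"]+[0,0,-.087]))
```

```text
26.1 [0.5268 0.3231 0.1178] ang -0.2072 [ 0.5 -1.1  0.5] 0.601
[[313.86122377 209.48115638]]
```

View pics/w24.png

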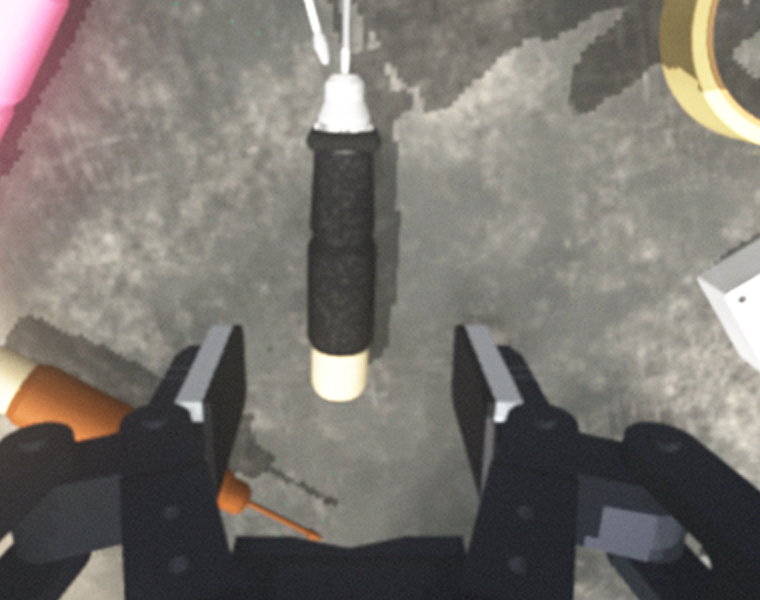

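Run:
```python
from hp import *
W=cam("wrist"); e=get_obs()["eef_pos"]
a=onz(W,343/2+140,152/2+80,.026)[:2]; b=onz(W,341/2+140,350/2+80,.026)[:2]
print(a,b,np.linalg.norm(a-b),"exp .0805"); print("grip",(a+b)/2, e); u=(b-a);print(np.arctan2(u[1],u[0])+np.pi/2)
```

```text
[0.53311544 0.36100409] [0.51633232 0.28558185] 0.07726698305881635 exp .0805
grip [0.52472388 0.32329297] [0.52654145 0.32316489 0.11762859]
-0.21895470865307143
```

>>> servo_tool:
  plan:
    - [[-0.0025,0,-0.04,0,0.2],[0,0,-0.035,0,0.2],[0,0,-0.02,0,0.2],[0,0,-0.006,0,0.2],[0,0,0,0,0.2],[0,0,0,0,0.2],[0,0,0,0,0.2]]

```text
time_s: 26.85
eef_pos: [0.5235, 0.3234, 0.0156]
eef_rot: [0.001, 0.776, 0.63, 0.002]
wrist_force: [0.2, -0.3, 0.4]
opening: 0.599
```

Run:
```python
from ov import *
W=ov("w25",P,s=2,box=(140,80,520,380))
```

```text
26.9 [0.5233 0.3233 0.0153] ang -0.2065 [ 0.1 -0.8  1.1] 0.597
```

View pics/w25.png

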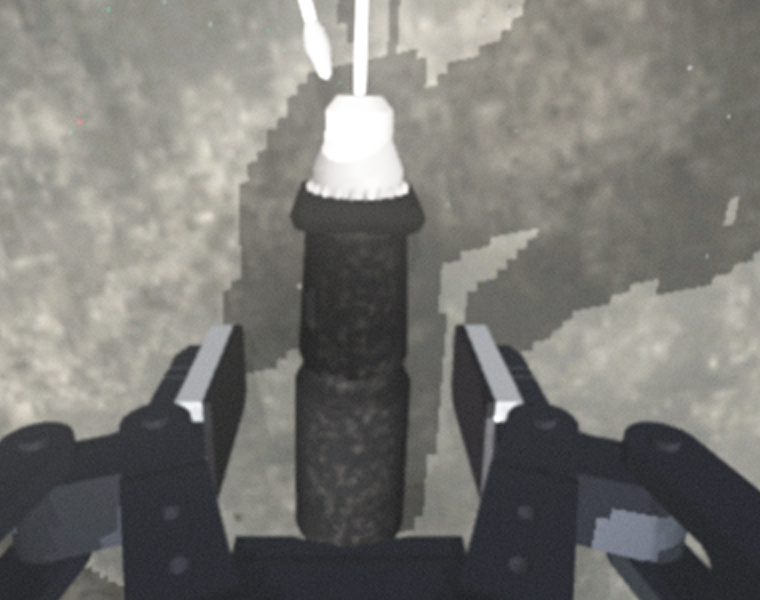

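>>> servo_tool:
  plan:
    - [[0,0,0.0005,-0.015,0],[0,0,0,0,-1],[0,0,0,0,-1],[0,0,0,0,-1],[0,0,0,0,-1],[0,0,0,0,-1],[0,0,0.02,0,-1],[0,0,0.04,0,-1]]

```text
time_s: 27.7
eef_pos: [0.5186, 0.3214, 0.0705]
eef_rot: [-0.001, 0.781, 0.625, -0.004]
wrist_force: [0.1, 0.2, -1.1]
opening: 0.291
```

>>> servo_tool:
  plan:
    - [[0,0,0.045,0.1,-1],[0,0,0.045,0.1,-1],[0,0,0.045,0.1,-1],[0,0,0.045,0,-1],[0,0,0.015,0,-1],[0,-0.03,0,0,-1],[0,-0.045,0,0,-1],[0,-0.045,0,0,-1]]

```text
time_s: 28.5
eef_pos: [0.5209, 0.2018, 0.2672]
eef_rot: [-0.001, 0.678, 0.735, -0.001]
wrist_force: [0.5, -0.3, -1.8]
opening: 0.296
```

Run:
```python
from ov import *
W=ov("w26",P,s=2,box=(140,80,520,380))
```

```text
28.55 [0.5213 0.1953 0.2669] ang 0.076 [ 3.1 -3.2 -2.6] 0.294
```

View pics/w26.png

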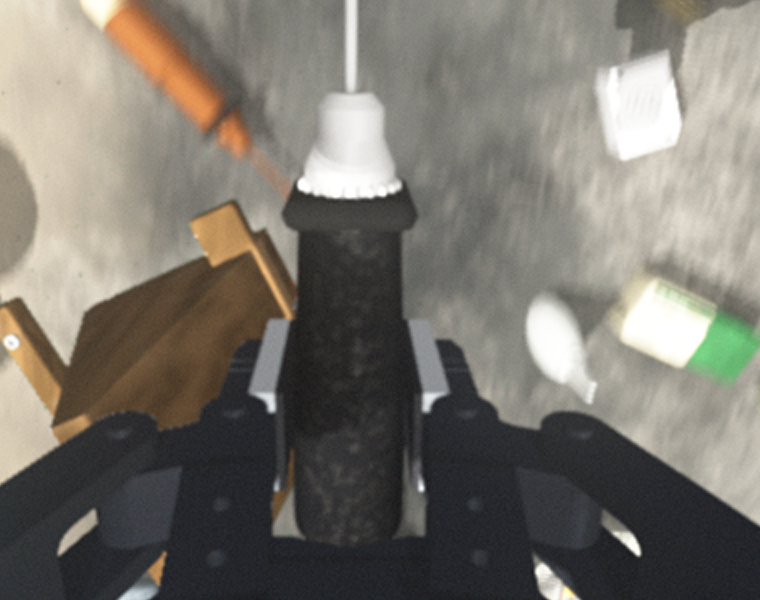

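>>> servo_tool:
  plan:
    - [[-0.005,-0.045,0,0.017,-1],[-0.005,-0.048,0,0,-1],[-0.008,-0.048,0,0,-1],[-0.008,-0.048,0,0,-1],[-0.008,-0.048,0,0,-1],[-0.008,-0.048,0,0,-1],[-0.008,-0.048,0,0,-1],[0,-0.03,0,0,-1]]

```text
time_s: 29.35
eef_pos: [0.4702, -0.1629, 0.2675]
eef_rot: [-0.001, 0.674, 0.739, -0.001]
wrist_force: [0.2, 0.6, -1.8]
opening: 0.297
```

>>> servo_tool:
  plan:
    - [[0,0,-0.045,0,-1],[0,0,-0.045,0,-1],[0,0,-0.03,0,-1],[0,0,0,0,-1],[0,0,0,0,-1],[0,0,0,0,-1]]

```text
time_s: 29.95
eef_pos: [0.4732, -0.1609, 0.1507]
eef_rot: [0.001, 0.673, 0.74, 0.0]
wrist_force: [-0.1, 0.3, -2.0]
opening: 0.293
```

Run:
```python
from ov import *
W=ov("w27",P,s=2,box=(140,80,520,380))
```

```text
30.0 [ 0.4733 -0.1609  0.151 ] ang 0.0957 [-0.3  0.6 -1.7] 0.294
```

View pics/w27.png

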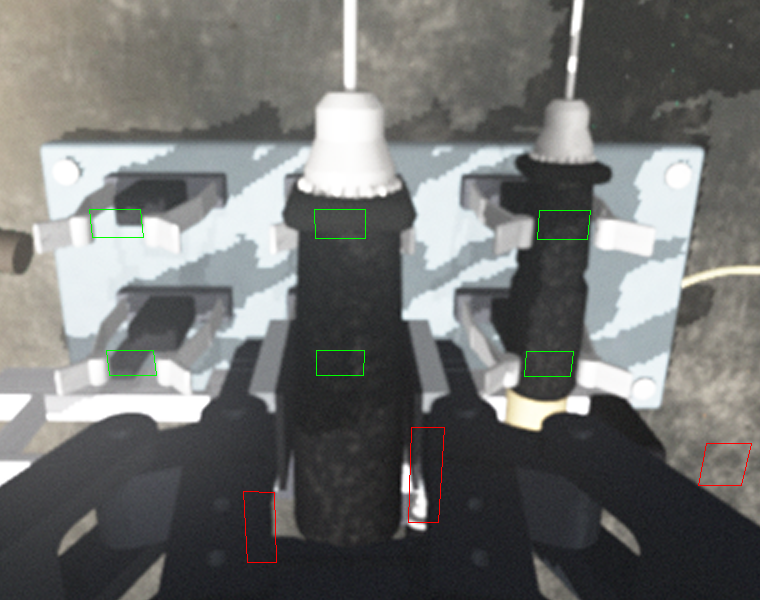

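>>> servo_tool:
  plan:
    - [[-0.0025,-0.009,-0.02,-0.003,-1],[0,0,-0.02,0,-1],[0,0,-0.015,0,-1],[0,0,0,0,-1],[0,0,0,0,-1]]

```text
time_s: 30.5
eef_pos: [0.4704, -0.1697, 0.0954]
eef_rot: [0.001, 0.674, 0.739, 0.0]
wrist_force: [-0.1, -1.2, -0.9]
opening: 0.298
```

Run:
```python
from ov import *
W=ov("w28",P,s=2,box=(140,80,520,380))
```

```text
30.55 [ 0.4706 -0.1699  0.0956] ang 0.0926 [ 0.5 -0.3 -2.4] 0.295
```

View pics/w28.png

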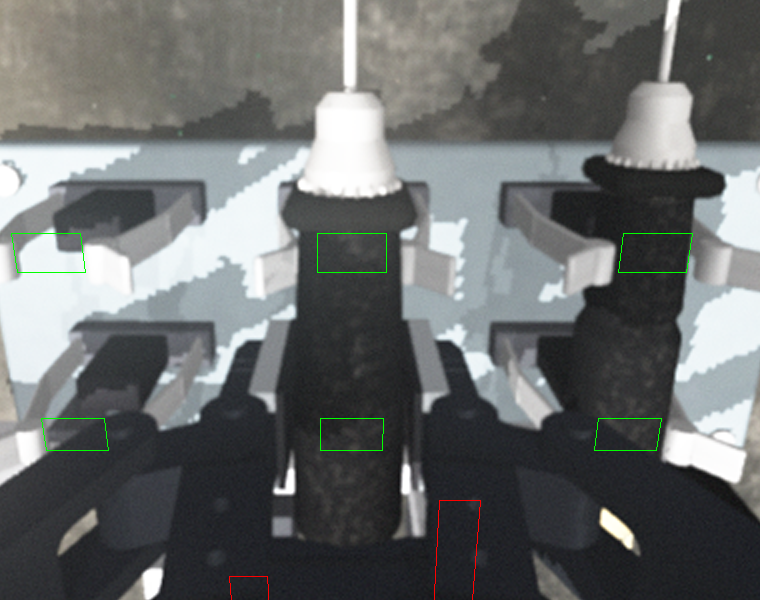

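>>> servo_tool:
  plan:
    - [[0.0005,0,-0.004,0,-1],[0,0,-0.003,0,-1],[0,0,-0.003,0,-1],[0,0,0,0,-1]]

```text
time_s: 30.95
eef_pos: [0.4718, -0.1704, 0.0859]
eef_rot: [0.002, 0.674, 0.739, 0.0]
wrist_force: [1.3, 0.3, 7.1]
opening: 0.295
```

>>> servo_tool:
  plan:
    - [[0,0,-0.003,0,-1],[0,0,-0.002,0,-1],[0,0,0,0,-1]]

```text
time_s: 31.25
eef_pos: [0.472, -0.1708, 0.0813]
eef_rot: [0.003, 0.674, 0.739, 0.0]
wrist_force: [-0.2, -0.5, 10.0]
opening: 0.296
```

>>> servo_tool:
  plan:
    - [[0,0,-0.003,0,-1],[0,0,-0.002,0,-1],[0,0,0,0,-1]]

```text
time_s: 31.55
eef_pos: [0.4716, -0.1707, 0.0753]
eef_rot: [0.002, 0.674, 0.739, 0.0]
wrist_force: [1.6, -3.5, 1.9]
opening: 0.292
```

>>> servo_tool:
  plan:
    - [[0,0,-0.002,0,-1],[0,0,-0.002,0,-1],[0,0,0,0,-1]]

```text
time_s: 31.85
eef_pos: [0.4707, -0.1695, 0.0694]
eef_rot: [0.001, 0.674, 0.739, 0.0]
wrist_force: [7.3, -3.7, -7.1]
opening: 0.291
```

>>> servo_tool:
  plan:
    - [[0,0,0,0,-0.1],[0,0,0,0,-0.1],[0,0,0,0,-0.1],[0,0,0.02,0,-0.1],[0,0,0.04,0,-0.1],[0,0,0.045,0,-0.1],[0,0,0,0,0],[0,0,0,0,0]]

```text
time_s: 32.65
eef_pos: [0.4705, -0.1695, 0.176]
eef_rot: [0.001, 0.674, 0.739, 0.0]
wrist_force: [0.5, -0.3, -0.6]
opening: 0.499
```

Run:
```python
from ov import *
W=ov("w29",P,s=2,box=(140,80,520,380))
```

```text
32.7 [ 0.4695 -0.1689  0.1745] ang 0.0925 [-0.6  0.3 -0.8] 0.501
```

View pics/w29.png

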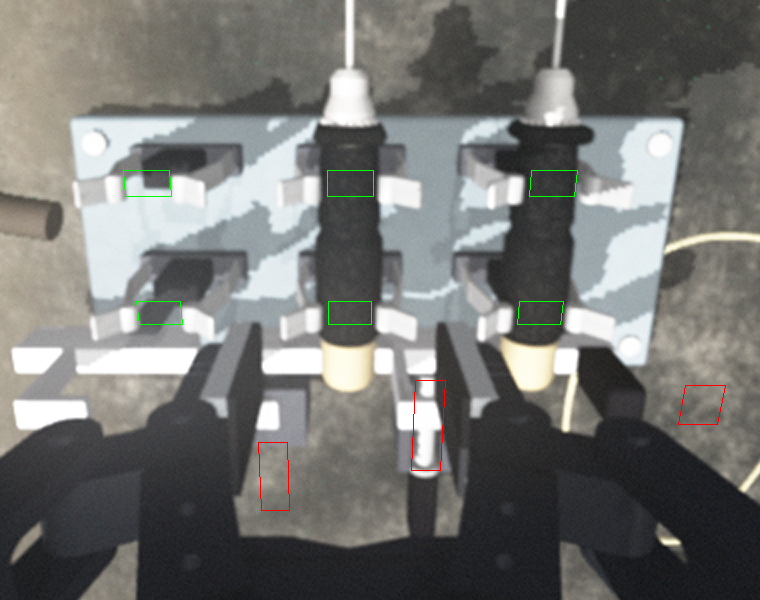

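>>> servo_tool:
  plan:
    - [[0,0.02,0.045,0,0],[0.005,0.04,0.045,0,0],[0.01,0.046,0.01,0,0],[0.01,0.048,0,0,0],[0.01,0.048,0,0,0],[0.01,0.048,0,0,0],[0.01,0.048,0,0,0.2],[0.005,0.048,0,0,0.2]]

```text
time_s: 33.5
eef_pos: [0.5283, 0.1718, 0.2648]
eef_rot: [-0.001, 0.674, 0.739, -0.001]
wrist_force: [0.7, -0.7, -0.8]
opening: 0.599
```

>>> servo_tool:
  plan:
    - [[0,0.048,0,0,0.2],[0,0.048,0,0,0.2],[0,0.048,0,0,0.2],[0,0.048,0,0,0.2],[0,0.04,0,0,0.2],[0,0,0,0,0.2],[0,0,0,0,0.2],[0,0,0,0,0.2]]

```text
time_s: 34.3
eef_pos: [0.5286, 0.4008, 0.2653]
eef_rot: [-0.0, 0.674, 0.739, -0.002]
wrist_force: [0.7, 0.3, -1.5]
opening: 0.599
```

Run:
```python
from ov import *
W=ov("w30",P,s=2,box=(140,0,540,260))
```

```text
34.35 [0.529  0.4005 0.266 ] ang 0.0912 [ 0.1 -0.5 -0.9] 0.605
```

View pics/w30.png

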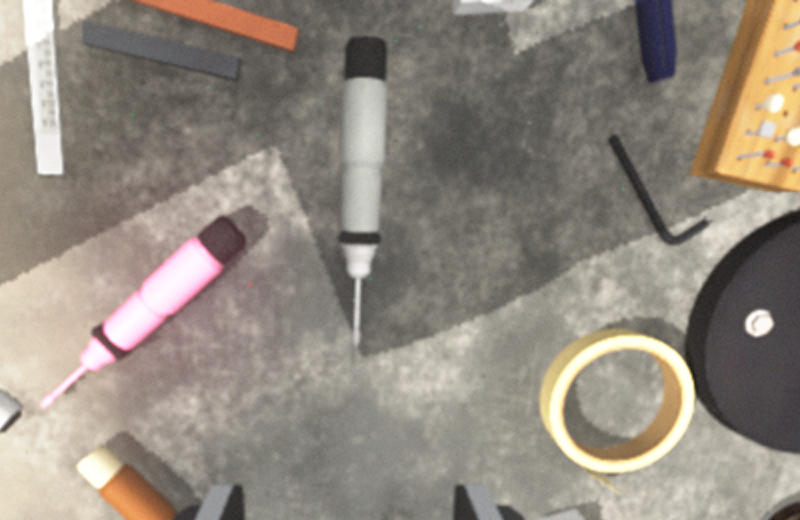

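Run:
```python
from hp import *
W=cam("wrist"); e=get_obs()["eef_pos"]
b=onz(W,365/2+140,79/2,.024)[:2]; a=onz(W,360/2+140,237/2,.022)[:2]; u=(b-a)/np.linalg.norm(b-a)
print(a,b,np.linalg.norm(b-a)); print("grip",a+u*.044,b-u*.04,"ang",np.arctan2(u[1],u[0])-np.pi/2,e)
```

```text
[0.53018302 0.45684418] [0.52480792 0.53912295] 0.08245415535691819
grip [0.52731471 0.50075059] [0.52741548 0.49920803] ang 0.06523513406658843 [0.52927299 0.400496   0.26652472]
```

>>> servo_tool:
  plan:
    - [[-0.001,0.045,0,-0.026,0.2],[-0.001,0.045,0,0,0.2],[0,0.0095,-0.03,0,0.2],[0,0,-0.045,0,0.2],[0,0,-0.045,0,0.2],[0,0,-0.03,0,0.2],[0,0,0,0,0.2],[0,0,0,0,0.2]]

```text
time_s: 35.2
eef_pos: [0.5277, 0.5006, 0.1177]
eef_rot: [-0.0, 0.684, 0.73, -0.0]
wrist_force: [0.6, 0.9, 1.6]
opening: 0.601
```

Run:
```python
from ov import *
W=ov("w31",P,s=2,box=(140,80,520,380))
```

```text
35.25 [0.5287 0.5014 0.1197] ang 0.0654 [-0.8  0.5  1.4] 0.603
```

View pics/w31.png

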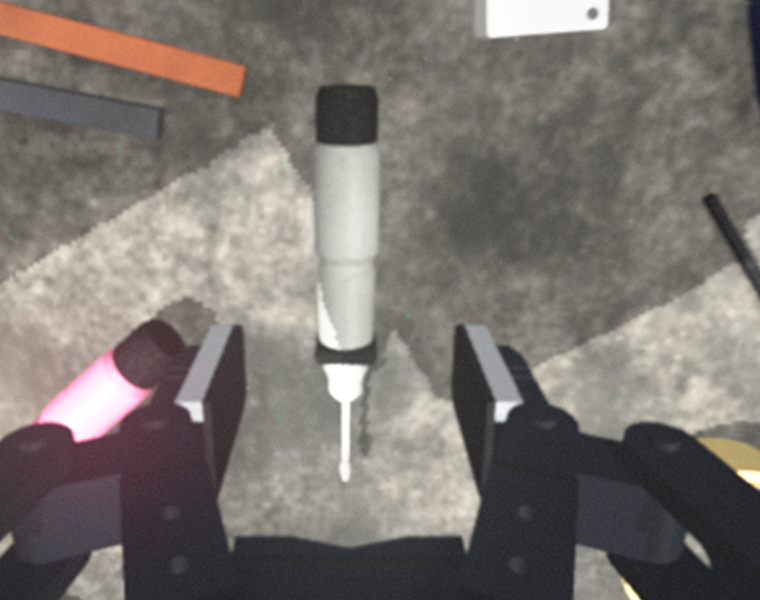

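Run:
```python
from hp import *
W=cam("wrist"); e=get_obs()["eef_pos"]
b=onz(W,347/2+140,142/2+80,.024)[:2]; a=onz(W,346/2+140,345/2+80,.024)[:2]; u=(b-a)/np.linalg.norm(b-a)
print(np.linalg.norm(b-a),"exp .0805"); print("grip",(a+b)/2,"ang",np.arctan2(u[1],u[0])-np.pi/2,e)
```

```text
0.08006141501433464 exp .0805
grip [0.52828174 0.50267599] ang 0.0606841176282773 [0.52906205 0.50191659 0.12065144]
```

>>> servo_tool:
  plan:
    - [[-0.0008,0.0008,-0.04,0,0.2],[0,0,-0.035,0,0.2],[0,0,-0.02,0,0.2],[0,0,-0.008,0,0.2],[0,0,0,0,0.2],[0,0,0,0,0.2],[0,0,0,0,0.2]]

```text
time_s: 36.0
eef_pos: [0.5277, 0.5032, 0.0167]
eef_rot: [0.0, 0.683, 0.73, 0.002]
wrist_force: [-0.4, 1.0, 0.3]
opening: 0.598
```

Run:
```python
from ov import *
W=ov("w32",P,s=2,box=(140,80,520,380))
```

```text
36.05 [0.5275 0.503  0.0164] ang 0.0665 [0.2 0.4 0.3] 0.597
```

View pics/w32.png

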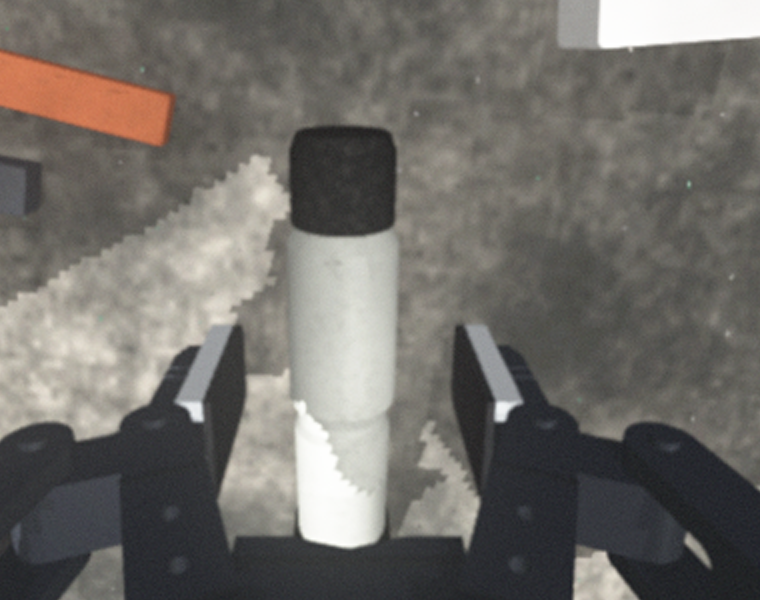

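>>> servo_tool:
  plan:
    - [[-0.0015,0,-0.001,0,0],[0,0,0,0,-1],[0,0,0,0,-1],[0,0,0,0,-1],[0,0,0,0,-1],[0,0,0,0,-1],[0,0,0,0,-1],[0,0,0.03,0,-1]]

```text
time_s: 36.85
eef_pos: [0.5215, 0.4998, 0.0381]
eef_rot: [-0.001, 0.683, 0.73, -0.005]
wrist_force: [-1.0, -0.4, -2.3]
opening: 0.268
```

>>> servo_tool:
  plan:
    - [[0,0,0.045,0,-1],[0,0,0.045,0,-1],[0,0,0.045,0,-1],[0,0,0.045,0,-1],[0,0,0.04,0,-1],[0,-0.03,0,0,-1],[0,-0.045,0,0,-1],[0,-0.045,0,0,-1]]

```text
time_s: 37.65
eef_pos: [0.5241, 0.3811, 0.2625]
eef_rot: [-0.0, 0.683, 0.731, -0.0]
wrist_force: [1.4, -1.4, -2.3]
opening: 0.273
```

>>> servo_tool:
  plan:
    - [[0,-0.048,0,0.027,-1],[-0.005,-0.048,0,0,-1],[-0.01,-0.048,0,0,-1],[-0.01,-0.048,0,0,-1],[-0.01,-0.048,0,0,-1],[-0.01,-0.048,0,0,-1],[0,0,0,0,-1],[0,0,0,0,-1]]

```text
time_s: 38.45
eef_pos: [0.4795, 0.093, 0.263]
eef_rot: [-0.0, 0.674, 0.738, 0.0]
wrist_force: [-0.1, -0.1, -0.2]
opening: 0.271
```

Run:
```python
from ov import *
from held import held
W=ov("w33",P,s=2,box=(140,80,520,380))
for v in (190,194,196,198): print(v,held(W,v,off=.04,r=.0125,ax=-.0028))
```

```text
38.5 [0.4797 0.094  0.263 ] ang 0.0922 [ 0.7 -0.  -2.4] 0.271
190 (np.float64(0.04074775226524077), np.float64(0.0007477522652407712))
194 (np.float64(0.03911044908536622), np.float64(-0.0008895509146337813))
196 (np.float64(0.03828705316317375), np.float64(-0.001712946836826254))
198 (np.float64(0.0374604675412637), np.float64(-0.002539532458736303))
```

View pics/w33.png

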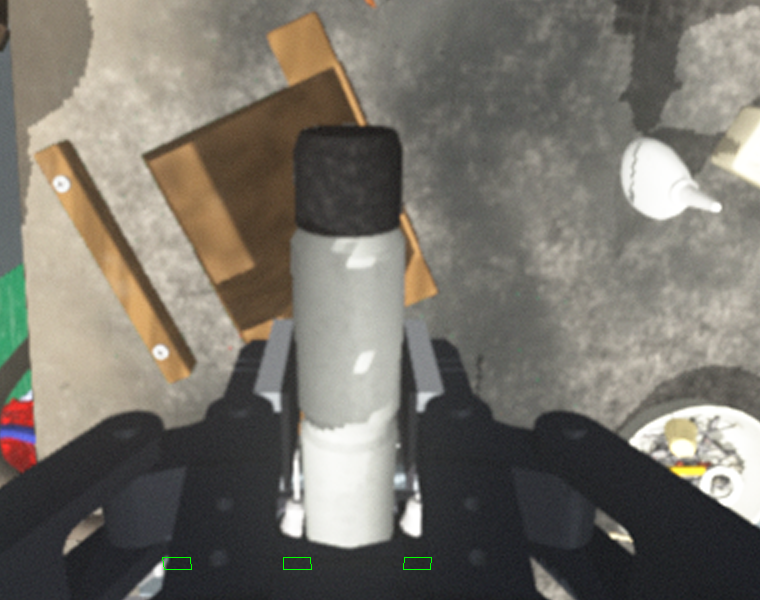

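>>> servo_tool:
  plan:
    - [[0,-0.045,0,0,-1],[-0.01,-0.048,0,0,-1],[-0.018,-0.045,0,0,-1],[-0.018,-0.045,0,0,-1],[-0.018,-0.045,0,0,-1],[-0.018,-0.042,0,0,-1],[0,0,-0.04,0,-1],[0,0,-0.045,0,-1]]

```text
time_s: 39.3
eef_pos: [0.3995, -0.1775, 0.1789]
eef_rot: [0.003, 0.674, 0.739, 0.0]
wrist_force: [0.5, -0.4, -2.6]
opening: 0.269
```

>>> servo_tool:
  plan:
    - [[0,0,-0.03,0,-1],[0,0,0,0,-1],[0,0,0,0,-1],[0,0,0,0,-1]]

```text
time_s: 39.7
eef_pos: [0.3995, -0.1763, 0.1502]
eef_rot: [0.002, 0.673, 0.74, 0.0]
wrist_force: [-0.2, 0.3, -1.8]
opening: 0.269
```

Run:
```python
from ov import *
W=ov("w34",P,s=2,box=(140,80,520,380))
```

```text
39.75 [ 0.3995 -0.1765  0.1503] ang 0.0947 [-0.5 -0.6 -0.9] 0.267
```

View pics/w34.png

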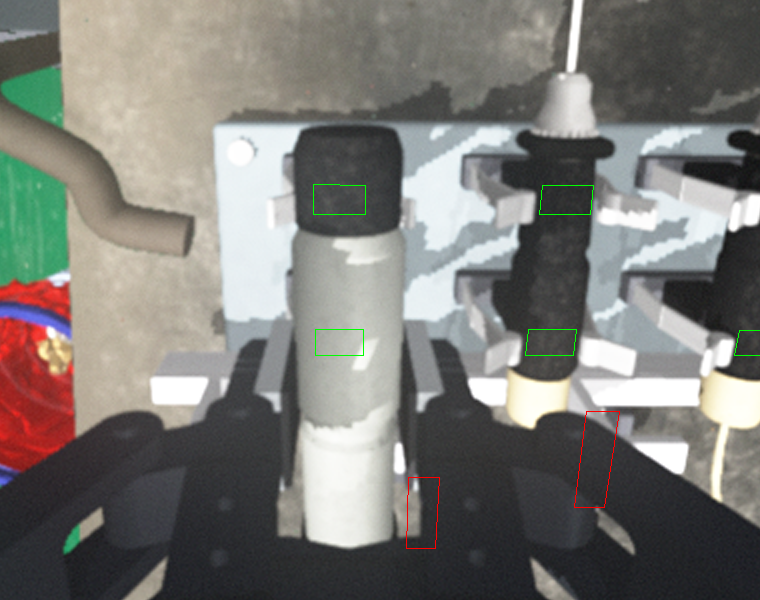

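>>> servo_tool:
  plan:
    - [[-0.003,0.0005,-0.02,-0.002,-1],[0,0,-0.02,0,-1],[0,0,-0.014,0,-1],[0,0,0,0,-1],[0,0,0,0,-1]]

```text
time_s: 40.25
eef_pos: [0.3957, -0.1759, 0.0955]
eef_rot: [0.001, 0.674, 0.739, 0.0]
wrist_force: [-0.0, -0.5, -0.7]
opening: 0.267
```

Run:
```python
from ov import *
W=ov("w35",P,s=2,box=(140,80,520,380))
```

```text
40.3 [ 0.3959 -0.1761  0.0957] ang 0.0918 [ 0.  -0.4 -1.1] 0.27
```

View pics/w35.png

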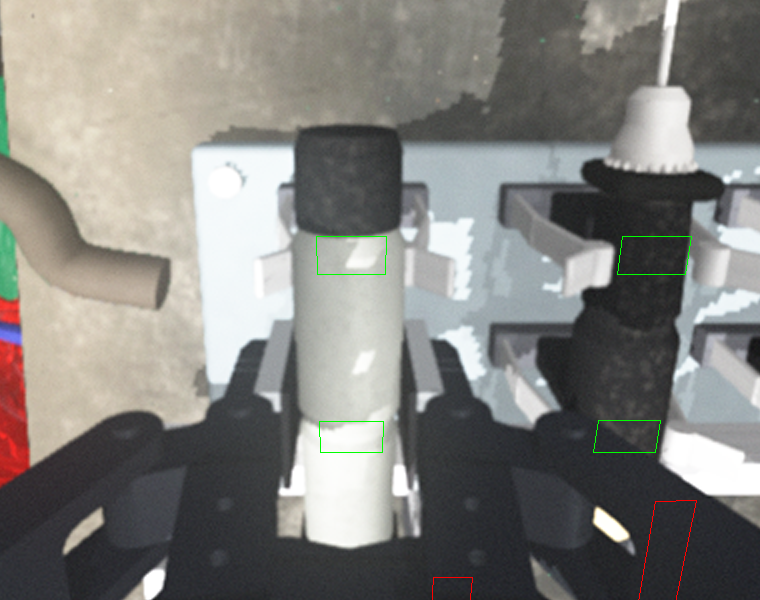

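>>> servo_tool:
  plan:
    - [[0.001,0,-0.004,0,-1],[0,0,-0.003,0,-1],[0,0,-0.003,0,-1],[0,0,0,0,-1]]

```text
time_s: 40.7
eef_pos: [0.397, -0.1763, 0.0851]
eef_rot: [0.002, 0.674, 0.739, 0.0]
wrist_force: [0.9, -1.0, 4.1]
opening: 0.267
```

>>> servo_tool:
  plan:
    - [[0,0,-0.003,0,-1],[0,0,-0.002,0,-1],[0,0,0,0,-1]]

```text
time_s: 41.0
eef_pos: [0.397, -0.1766, 0.0802]
eef_rot: [0.002, 0.674, 0.739, -0.0]
wrist_force: [2.1, -2.3, 4.0]
opening: 0.271
```

>>> servo_tool:
  plan:
    - [[0,0,-0.003,0,-1],[0,0,-0.002,0,-1],[0,0,0,0,-1]]

```text
time_s: 41.3
eef_pos: [0.3965, -0.1761, 0.0742]
eef_rot: [0.001, 0.674, 0.739, -0.0]
wrist_force: [3.6, -3.9, -4.4]
opening: 0.269
```

>>> servo_tool:
  plan:
    - [[0,0,-0.002,0,-1],[0,0,-0.0015,0,-1],[0,0,0,0,-1]]

```text
time_s: 41.6
eef_pos: [0.396, -0.1752, 0.0701]
eef_rot: [0.0, 0.674, 0.739, 0.0]
wrist_force: [6.5, -2.2, -7.2]
opening: 0.267
```

>>> servo_tool:
  plan:
    - [[0,0,0,0,-0.1],[0,0,0,0,-0.1],[0,0,0,0,-0.1],[0,0,0.02,0,-0.1],[0,0,0.04,0,-0.1],[0,0,0.045,0,-0.1],[0,0,0,0,0],[0,0,0,0,0]]

```text
time_s: 42.4
eef_pos: [0.3962, -0.1757, 0.1766]
eef_rot: [0.001, 0.674, 0.739, 0.0]
wrist_force: [-0.1, 0.9, -0.6]
opening: 0.493
```

Run:
```python
from ov import *
W=ov("w36",P,s=2,box=(140,80,520,380))
T=cam("top");S=cam("scene"); save(T,"d1",(60,150,320,300),3); save(S,"d2",(340,190,440,310),5)
```

```text
42.45 [ 0.3954 -0.175   0.1753] ang 0.0915 [ 0.   0.2 -0.5] 0.497
```

View pics/w36.png

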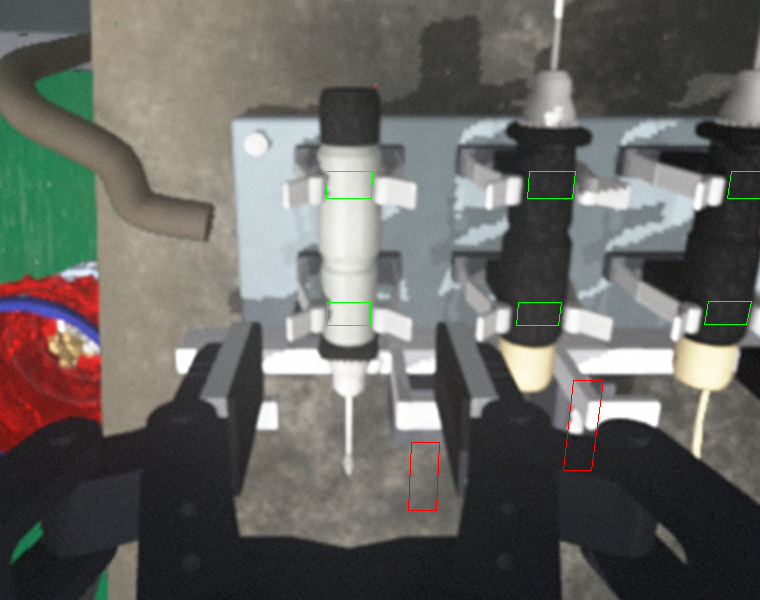

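View pics/d2.png

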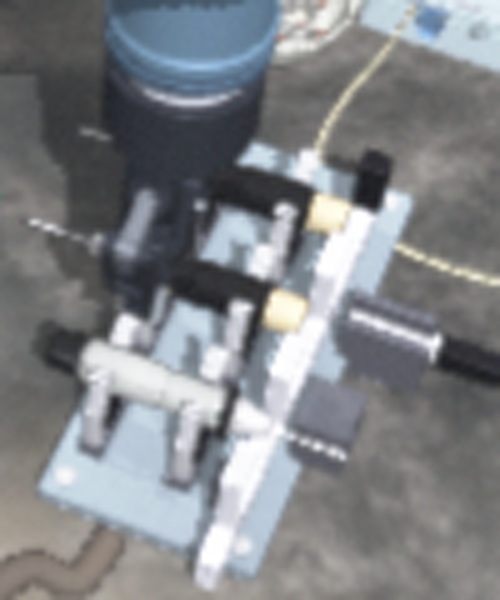

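View pics/d1.png

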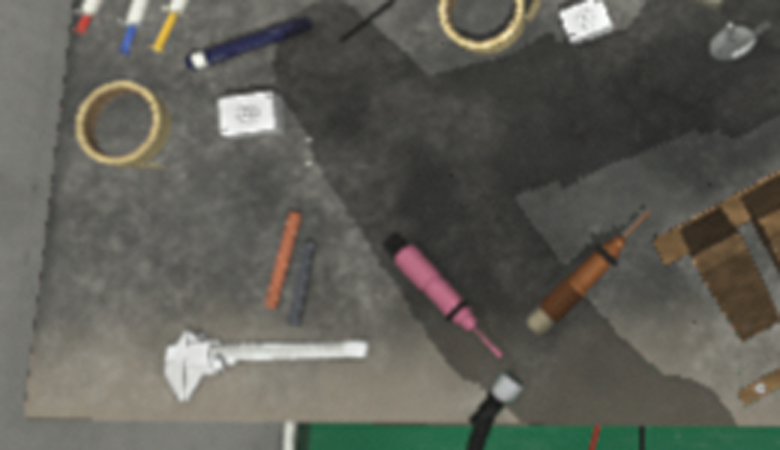

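>>> servo_tool:
  plan:
    - [[0.01,0,0.03,0.14,-0.25],[0.03,-0.006,0.02,0.147,-0.25],[0.03,-0.008,0,0.147,-0.25],[0.03,-0.008,0,0.147,-0.25],[0.03,-0.008,0,0.147,-0.25],[0.03,-0.008,0,0.147,-0.25],[0.03,-0.008,0,0.147,-0.25],[0.003,-0.004,0,0.147,-0.25]]

```text
time_s: 43.35
eef_pos: [0.5904, -0.2254, 0.2227]
eef_rot: [-0.001, 0.151, 0.989, 0.001]
wrist_force: [0.2, -0.0, -0.0]
opening: 0.377
```

>>> servo_tool:
  plan:
    - [[0,0,0,0.147,-0.25],[0,0,0,0.147,-0.25],[0,0,0,0.108,-0.25],[0,0,0,0,-0.25],[0,0,0,0,-0.25],[0,0,0,0,-0.25]]

```text
time_s: 43.95
eef_pos: [0.5885, -0.2252, 0.2248]
eef_rot: [-0.001, -0.045, 0.999, 0.0]
wrist_force: [0.5, 0.3, -0.2]
opening: 0.374
```

Run:
```python
from ov import *
W=ov("w37",P,s=2,box=(140,80,520,380))
```

```text
44.0 [ 0.5886 -0.2252  0.2251] ang 1.6607 [0.2 0.1 0. ] 0.371
```

View pics/w37.png

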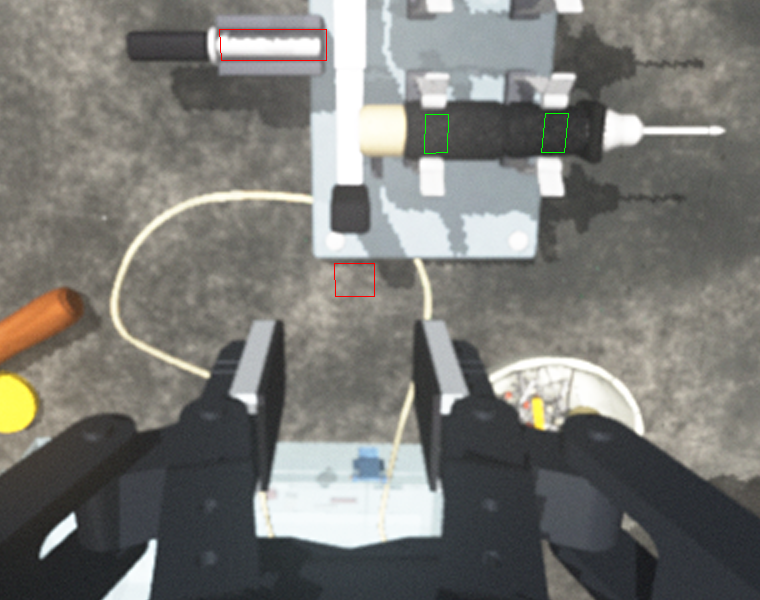

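>>> servo_tool:
  plan:
    - [[0,0,-0.045,0,-0.25],[0,0,-0.045,0,-0.25],[0,0,-0.04,0,-0.25],[0,0,-0.02,0,-0.25],[0,0,0,0,-0.25],[0,0,0,0,-0.25]]

```text
time_s: 44.6
eef_pos: [0.5891, -0.2255, 0.0761]
eef_rot: [0.0, -0.046, 0.999, -0.0]
wrist_force: [0.3, 0.8, -0.1]
opening: 0.374
```

Run:
```python
from ov import *
W=ov("w38",P,s=2,box=(140,80,520,380))
```

```text
44.65 [ 0.5898 -0.226   0.0773] ang 1.662 [0.4 0.4 0.3] 0.376
```

View pics/w38.png

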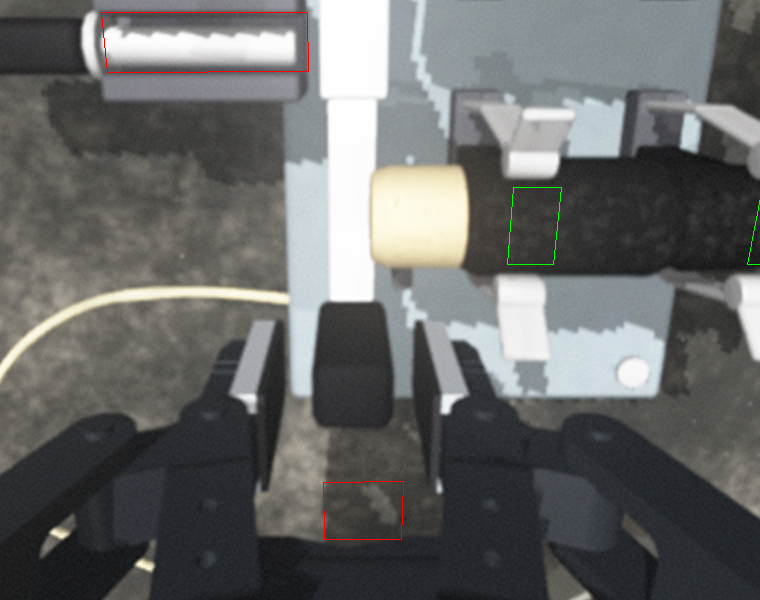

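>>> servo_tool:
  plan:
    - [[0,0,-0.004,0,-0.25],[0,0,0,0,-1],[0,0,0,0,-1],[0,0,0,0,-1],[0,0,0,0,-1],[0,0,0,0,-1]]

```text
time_s: 45.25
eef_pos: [0.5896, -0.2245, 0.0732]
eef_rot: [0.001, -0.046, 0.999, 0.0]
wrist_force: [-0.2, 5.8, 6.1]
opening: 0.2
```

>>> servo_tool:
  plan:
    - [[0.006,0.0005,0,0,-1],[0.006,0.0005,0,0,-1],[0.006,0.0006,0,0,-1],[0.006,0.0006,0,0,-1],[0.005,0.0006,0,0,-1],[0,0,0,0,-1],[0,0,0,0,-1]]

```text
time_s: 45.95
eef_pos: [0.6186, -0.222, 0.0732]
eef_rot: [0.001, -0.046, 0.999, 0.0]
wrist_force: [-2.0, 4.7, 5.4]
opening: 0.2
```

>>> servo_tool:
  plan:
    - [[0.0015,0,0,0,-1],[0,0,0,0,-1],[0,0,0,0,-1]]

```text
time_s: 46.25
eef_pos: [0.6186, -0.2219, 0.0732]
eef_rot: [-0.001, -0.046, 0.999, 0.0]
wrist_force: [-7.7, 4.8, 8.8]
opening: 0.194
```

>>> servo_tool:
  plan:
    - [[-0.001,0,0,0,-0.7],[0,0,0,0,-0.25],[0,0,0,0,-0.25],[0,0,0,0,-0.25],[0,0,0.03,0,-0.25],[0,0,0.045,0,-0.25],[0,0,0.045,0,-0.25],[0,0,0.045,0,-0.25]]

```text
time_s: 47.05
eef_pos: [0.6181, -0.2227, 0.2382]
eef_rot: [-0.0, -0.046, 0.999, -0.0]
wrist_force: [1.4, -0.8, 0.3]
opening: 0.377
```

>>> servo_tool:
  plan:
    - [[0,0,0.04,-0.14,0],[-0.02,0.02,0.03,-0.147,0],[-0.03,0.01,0,-0.147,0],[-0.03,0.01,0,-0.147,0],[-0.03,0,0,-0.147,0],[-0.03,0,0,-0.147,0],[-0.01,0,0,-0.147,0],[0,0,0,-0.147,0]]

```text
time_s: 47.85
eef_pos: [0.4671, -0.1827, 0.307]
eef_rot: [0.0, 0.516, 0.857, -0.0]
wrist_force: [-0.1, -0.2, -0.6]
opening: 0.503
```

>>> servo_tool:
  plan:
    - [[0,0,0,-0.147,0],[0,0,0,-0.147,0],[0,0,0,-0.108,0],[0,0,0,0,0],[0,0,0,0,0],[0,0,0,0,0]]

```text
time_s: 48.45
eef_pos: [0.4683, -0.1826, 0.3067]
eef_rot: [0.0, 0.673, 0.739, -0.0]
wrist_force: [-0.4, 0.8, 0.5]
opening: 0.499
```

Run:
```python
from ov import *
W=ov("w39",P,s=2,box=(140,40,520,340))
```

```text
48.5 [ 0.4683 -0.1826  0.3067] ang 0.0931 [-0.4 -0.3  0. ] 0.5
```

View pics/w39.png

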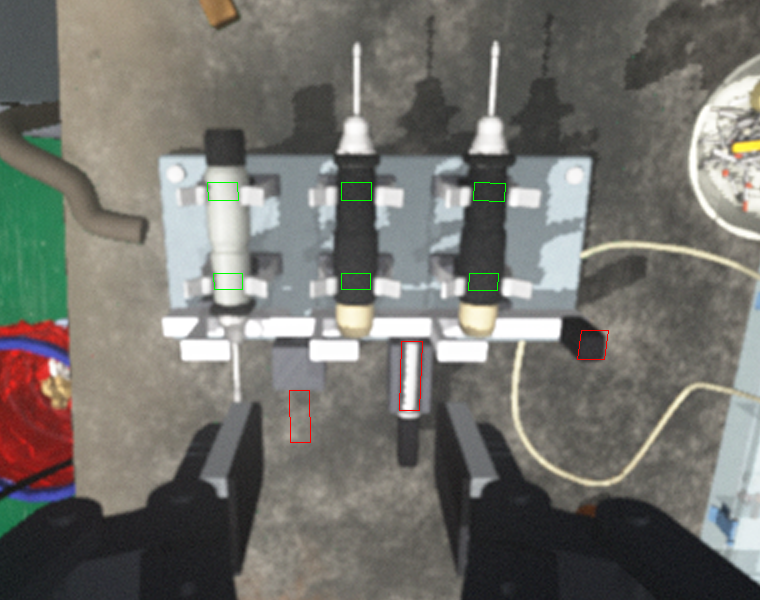

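Run:
```python
from ov import *
W=cam("wrist"); c,s=np.cos(P[2]),np.sin(P[2])
for n,(u1,v1),(u2,v2),z in [("hp_b",(226,165),(233,302),.0795),("mid",(356,166),(355,303),.0815),("third",(489,166),(479,303),.0815)]:
    L=[]
    for u,v in((u1,v1),(u2,v2)):
        X=onz(W,u/2+140,v/2+40,z); d=X[:2]-P[:2]; L.append([c*d[0]+s*d[1],-s*d[0]+c*d[1]])
    L=np.array(L); print(n,L.round(4).tolist(),"mid",L.mean(0).round(4),"len",round(L[0,1]-L[1,1],4),"ang",round(np.arctan2(L[0,0]-L[1,0],L[0,1]-L[1,1]),3))
S=cam("scene"); save(S,"e1",(340,190,440,310),5); print(get_obs()["wrist_force"])
```

```text
hp_b [[-0.0718, 0.0406], [-0.072, -0.0381]] mid [-0.0719  0.0013] len 0.0786 ang 0.003
mid [[0.0, 0.0402], [-0.0002, -0.038]] mid [-0.0001  0.0011] len 0.0782 ang 0.003
third [[0.0731, 0.0403], [0.0724, -0.0379]] mid [0.0727 0.0012] len 0.0783 ang 0.009
[-0.74095176  0.23945472  0.78124328]
```

View pics/e1.png

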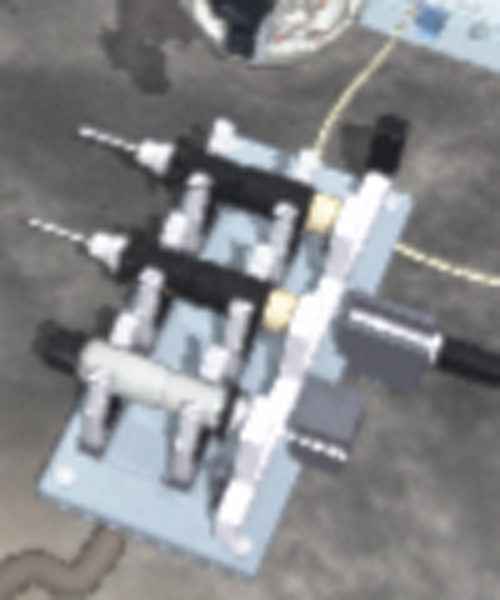

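All three handpieces are seated, centred to about 1 mm and parallel to rack y. The bar is shut, the pin lies in the notch and the arm is clear of everything.

```bash
python3 -c "
from bench import *
print(hand_in())"
```

```text
the job is handed in; nothing more can be done
None
```

The job is done and handed in at about 48.6 s of the 210 s. No verdict was reported.

- **Work done:** I drew the pin and laid it in the notch, then slid the bar open 29 mm. The grey handpiece (`hp_b`) went into station 1 and the two black ones into stations 2 and 3. I then slid the bar shut again. The pink and brown look-alikes were not touched.
- **Handpieces:** In the last wrist picture the grips are centred to about 1 mm along rack y and lie within 0.01 rad of it. Measured pressing forces reached at most about 11 N and dropped off at the snap.
- **Bar and pin:** The bar was pushed back to its starting position and lightly against its stop. The picture shows the tab and hooks at the shut position and the pin level in the notch.
- **Not checked, or off:**
  - I took the seated heights from the tool's end height at each press, which puts the axes at about 67 to 68 mm. I did not measure them again in a picture.
  - The networks' rack points were several millimetres off, so I fitted the rack pose by hand from the pictures.
  - That fit still places the outer two handpieces 2 to 3 mm nearer the middle than their 75 mm pitch. This looks like a camera scale error, since the clips hold them.

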